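Pack the chocolate assortment box

ROBOT

A 6-joint arm with a two-finger parallel gripper is mounted at the origin on the work surface. World frame = base frame: x ahead of the robot, y to its left, z up, the work surface at z = 0. Lengths are in m, angles in degrees, forces in N, time in s.
With the tool pointing down it reaches from about 0.3 to 0.75 m from the base axis. Payload 8.5 kg.
Tool frame: the origin (TCP) lies on the mounting face of the last link; the fingertips stand 166 mm ahead of it and the grasp point (between the pads) lies 147 mm ahead of it (robot.pinch_z is the distance from the TCP to the grasp point, in m); z points along the fingers, y is the direction in which the jaws open and shut (so a half turn about z gives the same grasp; the last joint's range is limited). The gripper opens to 88 mm and grips with 3 to 60 N. Pads are 18 mm wide; open, the fingers measure 123 mm over their backs; the gripper's body (75 mm by 187 mm) begins 45 mm behind the grasp point.
Start: joints at [-78.799, 21.807, 74.336, -0, 83.858, -12.336], TCP at [0.22, -0.504, 0.405] pointing down, gripper open.
Joint ranges: [-178.18, 178.18], [-50.72, 133.34], [12.68, 142.11], [-81.47, 261.47], [9.98, 163.14], [-165.26, 165.26]. Speed limits (degrees/s): [136.94, 136.94, 180, 180, 180, 180].

INTERFACE

Orientations are given as a 3x3 rotation matrix whose columns are the frame's x, y, z axes.
In Python, from plant import status, eyes, workorder, robot gives the robot as it stands.
- The arm moves only by the tool carry_out, never from a script. Its argument "deltas" is a list of rows, each an object with "rot": the turn, a rotation vector about the tool's x, y, z in degrees, a list of three; "linear": the shift along the tool's x, y, z in cm, a list of three; "grip": the closure, from 0 (fully open) to 1 (shut). A call has 1 to 10 rows; each row is the pose to reach, as a shift and turn from the pose measured when the call began, along the tool's axes at that moment; what a row does not reach only later rows make up. A row lasts 1/12 s, in which the tool goes at most 41.7 mm and 7.16 degrees, less where a joint would pass 70% of its speed; a pose out of reach is approached as far as the arm can. A call with a gripper value outside its range is refused whole. The fingers move at their own pace and stop on an object; "force" is the grip in N (left out, the last holds). Time passes only in rows, so rows that repeat a pose let the fingers close. It gives the time, the measured TCP pose, the force and the opening at its end, in the units of the state.
- status.read_state(): the state, without advancing time (a new reading comes with each control period).
- eyes.capture(name): name is "scene" or "side" or "wrist"; returns the picture (384x512x3 uint8, red, green, blue); there is no depth.
- eyes.camera_params(name): a dict with "vfov" (degrees; the focal length in pixels is half the picture's height over the tangent of half this angle, whatever the lens; pixels are square), "cx", "cy" (the principal point, pixels), "dist_coeffs" ([k1, k2, p1, p2, k3] as OpenCV has them; the pictures are not rectified), "position" and "attitude" of the camera in the world. Camera axes: x right, y up, looking along -z (the intrinsics and any distortion apply to the point x, -y, -z); pixel columns grow to the right and rows downward; lengths in m; the calibration is good to about 2 mm. A picture is of the moment at which its call begins: read the wrist's pose just before it. camera_params takes no time and is no camera call; for the wrist camera it gives the pose at the moment of the call.
- workorder.hand_in(): hands the job in, once; it reports no verdict.
The state is a dict: "t": time; "joint_pos": joint angles; "qd": joint speeds; "tau": joint torques, N m; "tool_pos": TCP position; "eef_rot": TCP orientation; "contact_force": force on the tool from outside, world axes, zero at the start; "wrist_torque": the same for the moment, N m; "opening": opening from 0.0 (shut) to 1.0 (fully open).
Only numpy, scipy, OpenCV 4.12 (cv2) and the standard library are available. Lean on these libraries where they do the work, as an engineer would, in place of code of your own. Each camera call takes 0.05 s, during which the arm holds its last target.

TASK

Finish packing the white presentation box: press every square chocolate tablet lying on the white sheet flush into a pocket of the box, one to a pocket. Take the two-section dish by its grip and, tipping it low over the box one section at a time, send all the large truffles into the larger well and, with the dish turned round, all the small hazelnuts into the smaller well, without mixing the two; while the first sort goes out, the other must stay in the dish. Then stand the empty dish upright on the middle of its cork mat again, and leave the other things on the bench where they are.

Things in the scene. Friction and masses are not known exactly. Their poses are not given: they have to be found in the camera images.
- box: white presentation box, fixed, 200 (x) x 250 (y) x 45 mm, origin at the centre of its underside. In its deck (z 45 mm) a row of five square pockets on the -x side (towards the robot); behind them two open wells, floors at z 6 mm, walls to z 45 mm, both x -36 to +96 mm: the large one y -17 to +121 mm, the small one y -121 to -23 mm
- pocket1 (a point): centre of the floor of pocket 1 of the box, at x -68, y -98 mm of the box: 44 x 44 mm, sides along the box's x and y, 12 mm deep (floor at z 33 mm of the box, deck at 45 mm); pockets are 49 mm apart
- pocket2 (a point): centre of the floor of pocket 2 of the box, at x -68, y -49 mm of the box: 44 x 44 mm, sides along the box's x and y, 12 mm deep (floor at z 33 mm of the box, deck at 45 mm); pockets are 49 mm apart
- pocket3 (a point): centre of the floor of pocket 3 of the box, at x -68, y 0 mm of the box: 44 x 44 mm, sides along the box's x and y, 12 mm deep (floor at z 33 mm of the box, deck at 45 mm); pockets are 49 mm apart
- pocket4 (a point): centre of the floor of pocket 4 of the box, at x -68, y 49 mm of the box: 44 x 44 mm, sides along the box's x and y, 12 mm deep (floor at z 33 mm of the box, deck at 45 mm); pockets are 49 mm apart
- pocket5 (a point): centre of the floor of pocket 5 of the box, at x -68, y 98 mm of the box: 44 x 44 mm, sides along the box's x and y, 12 mm deep (floor at z 33 mm of the box, deck at 45 mm); pockets are 49 mm apart
- dish: loose steel two-section dish, 0.35 kg, 68 (x) x 170 (y) mm, origin under its centre. Divider at y 0, 6 mm thick, to z 42 mm, with a flat grip on it, 10 (y) x 50 (x) mm, to z 75 mm: pinch across y from above. Each section, 60 mm wide: floor (z 4 mm) to y +/-49 mm, then a ramp rising 35 degrees to a pouring lip at y +/-85, z 29 mm. Truffles on +y, hazelnuts on -y
- mat: round cork mat, fixed, 196 mm across, 3 mm thick, origin at the centre of its underside; the dish stands on about its middle at the start
- truffle1_center (a point): centre of a large chocolate truffle, a ball of 26 mm, 14 g, at the start in the dish's +y section (2 to 4 are present, the absent read None). It rolls over the lip once that side is tipped well past 35 degrees down (50 to 60 empties it)
- truffle2_center (a point): centre of a large chocolate truffle, a ball of 26 mm, 14 g, at the start in the dish's +y section (2 to 4 are present, the absent read None). It rolls over the lip once that side is tipped well past 35 degrees down (50 to 60 empties it)
- truffle3_center (a point): centre of a large chocolate truffle, a ball of 26 mm, 14 g, at the start in the dish's +y section (2 to 4 are present, the absent read None). It rolls over the lip once that side is tipped well past 35 degrees down (50 to 60 empties it)
- truffle4_center (a point): centre of a large chocolate truffle, a ball of 26 mm, 14 g, at the start in the dish's +y section (2 to 4 are present, the absent read None). It rolls over the lip once that side is tipped well past 35 degrees down (50 to 60 empties it)
- nut1_center (a point): centre of a small coated hazelnut, a ball of 18 mm, 10 g, at the start in the dish's -y section; pours like the truffles. Up to about 75 degrees of tip the divider holds back the balls of the raised section
- nut2_center (a point): centre of a small coated hazelnut, a ball of 18 mm, 10 g, at the start in the dish's -y section; pours like the truffles. Up to about 75 degrees of tip the divider holds back the balls of the raised section
- nut3_center (a point): centre of a small coated hazelnut, a ball of 18 mm, 10 g, at the start in the dish's -y section; pours like the truffles. Up to about 75 degrees of tip the divider holds back the balls of the raised section
- nut4_center (a point): centre of a small coated hazelnut, a ball of 18 mm, 10 g, at the start in the dish's -y section; pours like the truffles. Up to about 75 degrees of tip the divider holds back the balls of the raised section
- tablet1: square chocolate tablet 38 x 38 x 12 mm, 22 g, flat on the white paper sheet (1 mm thick), origin at the centre of its underside, x and y along its sides (3 to 5 of the five are present, the absent read None)
- tablet2: square chocolate tablet 38 x 38 x 12 mm, 22 g, flat on the white paper sheet (1 mm thick), origin at the centre of its underside, x and y along its sides (3 to 5 of the five are present, the absent read None)
- tablet3: square chocolate tablet 38 x 38 x 12 mm, 22 g, flat on the white paper sheet (1 mm thick), origin at the centre of its underside, x and y along its sides (3 to 5 of the five are present, the absent read None)
- tablet4: square chocolate tablet 38 x 38 x 12 mm, 22 g, flat on the white paper sheet (1 mm thick), origin at the centre of its underside, x and y along its sides (3 to 5 of the five are present, the absent read None)
- tablet5: square chocolate tablet 38 x 38 x 12 mm, 22 g, flat on the white paper sheet (1 mm thick), origin at the centre of its underside, x and y along its sides (3 to 5 of the five are present, the absent read None)
- ramekin: bystander: white ceramic ramekin, 68 mm across, 42 mm high, origin at its foot
- spatula: bystander: small spatula 170 mm long lying on the bench, origin under its middle
- jar: bystander: glass jar 64 mm across, 70 mm high, origin at its foot
Not all that is in view belongs to the job. Leave any pink look-alike of the tablet5 alone.

How it is judged (in metres and radians):
On the way, in this order (a step that is already met when the one before it is completed fails the run):
1. the dish is tipped over the box (angle between dish's own z axis and vertical above 0.45 rad and horizontal distance between dish and box below 0.25 m and height (world z) of dish above 0.04 m), for 0.1 s.
2. one sort is all in its own well while the other sort is all still in its section of the dish ((((x of truffle1_center in the frame of box between -0.036 and 0.096 m and y of truffle1_center in the frame of box between -0.018 and 0.122 m and z of truffle1_center in the frame of box below 0.035 m) and (x of truffle2_center in the frame of box between -0.036 and 0.096 m and y of truffle2_center in the frame of box between -0.018 and 0.122 m and z of truffle2_center in the frame of box below 0.035 m) and (x of truffle3_center in the frame of box between -0.036 and 0.096 m and y of truffle3_center in the frame of box between -0.018 and 0.122 m and z of truffle3_center in the frame of box below 0.035 m) and (x of truffle4_center in the frame of box between -0.036 and 0.096 m and y of truffle4_center in the frame of box between -0.018 and 0.122 m and z of truffle4_center in the frame of box below 0.035 m) and y of each of nut1_center, nut2_center, nut3_center, nut4_center in the frame of dish below 0 m and distance between each of nut1_center, nut2_center, nut3_center, nut4_center and dish below 0.095 m) or ((x of nut1_center in the frame of box between -0.036 and 0.096 m and y of nut1_center in the frame of box between -0.122 and -0.022 m and z of nut1_center in the frame of box below 0.035 m) and (x of nut2_center in the frame of box between -0.036 and 0.096 m and y of nut2_center in the frame of box between -0.122 and -0.022 m and z of nut2_center in the frame of box below 0.035 m) and (x of nut3_center in the frame of box between -0.036 and 0.096 m and y of nut3_center in the frame of box between -0.122 and -0.022 m and z of nut3_center in the frame of box below 0.035 m) and (x of nut4_center in the frame of box between -0.036 and 0.096 m and y of nut4_center in the frame of box between -0.122 and -0.022 m and z of nut4_center in the frame of box below 0.035 m) and y of each of truffle1_center, truffle2_center, truffle3_center, truffle4_center in the frame of dish above 0 m and distance between each of truffle1_center, truffle2_center, truffle3_center, truffle4_center and dish below 0.095 m))), for 0.2 s.
At the end, for the whole second after the job is handed in: each tablet lies face up in its own pocket, within 6 mm of its centre, at most 2 mm proud, tilted under 0.08 rad; all truffles are in the large well, all hazelnuts in the small one; the dish stands upright and still, its centre within 35 mm of the mat's (((horizontal distance between tablet1 and pocket1 below 0.006 m and z of tablet1 in the frame of box between 0.03 and 0.0352 m and angle between tablet1's own z axis and vertical below 0.08 rad) or (horizontal distance between tablet1 and pocket2 below 0.006 m and z of tablet1 in the frame of box between 0.03 and 0.0352 m and angle between tablet1's own z axis and vertical below 0.08 rad) or (horizontal distance between tablet1 and pocket3 below 0.006 m and z of tablet1 in the frame of box between 0.03 and 0.0352 m and angle between tablet1's own z axis and vertical below 0.08 rad) or (horizontal distance between tablet1 and pocket4 below 0.006 m and z of tablet1 in the frame of box between 0.03 and 0.0352 m and angle between tablet1's own z axis and vertical below 0.08 rad) or (horizontal distance between tablet1 and pocket5 below 0.006 m and z of tablet1 in the frame of box between 0.03 and 0.0352 m and angle between tablet1's own z axis and vertical below 0.08 rad)) and ((horizontal distance between tablet2 and pocket1 below 0.006 m and z of tablet2 in the frame of box between 0.03 and 0.0352 m and angle between tablet2's own z axis and vertical below 0.08 rad) or (horizontal distance between tablet2 and pocket2 below 0.006 m and z of tablet2 in the frame of box between 0.03 and 0.0352 m and angle between tablet2's own z axis and vertical below 0.08 rad) or (horizontal distance between tablet2 and pocket3 below 0.006 m and z of tablet2 in the frame of box between 0.03 and 0.0352 m and angle between tablet2's own z axis and vertical below 0.08 rad) or (horizontal distance between tablet2 and pocket4 below 0.006 m and z of tablet2 in the frame of box between 0.03 and 0.0352 m and angle between tablet2's own z axis and vertical below 0.08 rad) or (horizontal distance between tablet2 and pocket5 below 0.006 m and z of tablet2 in the frame of box between 0.03 and 0.0352 m and angle between tablet2's own z axis and vertical below 0.08 rad)) and ((horizontal distance between tablet3 and pocket1 below 0.006 m and z of tablet3 in the frame of box between 0.03 and 0.0352 m and angle between tablet3's own z axis and vertical below 0.08 rad) or (horizontal distance between tablet3 and pocket2 below 0.006 m and z of tablet3 in the frame of box between 0.03 and 0.0352 m and angle between tablet3's own z axis and vertical below 0.08 rad) or (horizontal distance between tablet3 and pocket3 below 0.006 m and z of tablet3 in the frame of box between 0.03 and 0.0352 m and angle between tablet3's own z axis and vertical below 0.08 rad) or (horizontal distance between tablet3 and pocket4 below 0.006 m and z of tablet3 in the frame of box between 0.03 and 0.0352 m and angle between tablet3's own z axis and vertical below 0.08 rad) or (horizontal distance between tablet3 and pocket5 below 0.006 m and z of tablet3 in the frame of box between 0.03 and 0.0352 m and angle between tablet3's own z axis and vertical below 0.08 rad)) and ((horizontal distance between tablet4 and pocket1 below 0.006 m and z of tablet4 in the frame of box between 0.03 and 0.0352 m and angle between tablet4's own z axis and vertical below 0.08 rad) or (horizontal distance between tablet4 and pocket2 below 0.006 m and z of tablet4 in the frame of box between 0.03 and 0.0352 m and angle between tablet4's own z axis and vertical below 0.08 rad) or (horizontal distance between tablet4 and pocket3 below 0.006 m and z of tablet4 in the frame of box between 0.03 and 0.0352 m and angle between tablet4's own z axis and vertical below 0.08 rad) or (horizontal distance between tablet4 and pocket4 below 0.006 m and z of tablet4 in the frame of box between 0.03 and 0.0352 m and angle between tablet4's own z axis and vertical below 0.08 rad) or (horizontal distance between tablet4 and pocket5 below 0.006 m and z of tablet4 in the frame of box between 0.03 and 0.0352 m and angle between tablet4's own z axis and vertical below 0.08 rad)) and ((horizontal distance between tablet5 and pocket1 below 0.006 m and z of tablet5 in the frame of box between 0.03 and 0.0352 m and angle between tablet5's own z axis and vertical below 0.08 rad) or (horizontal distance between tablet5 and pocket2 below 0.006 m and z of tablet5 in the frame of box between 0.03 and 0.0352 m and angle between tablet5's own z axis and vertical below 0.08 rad) or (horizontal distance between tablet5 and pocket3 below 0.006 m and z of tablet5 in the frame of box between 0.03 and 0.0352 m and angle between tablet5's own z axis and vertical below 0.08 rad) or (horizontal distance between tablet5 and pocket4 below 0.006 m and z of tablet5 in the frame of box between 0.03 and 0.0352 m and angle between tablet5's own z axis and vertical below 0.08 rad) or (horizontal distance between tablet5 and pocket5 below 0.006 m and z of tablet5 in the frame of box between 0.03 and 0.0352 m and angle between tablet5's own z axis and vertical below 0.08 rad)) and x of truffle1_center in the frame of box between -0.036 and 0.096 m and y of truffle1_center in the frame of box between -0.018 and 0.122 m and z of each of truffle1_center, truffle2_center, truffle3_center, truffle4_center, nut1_center, nut2_center, nut3_center, nut4_center in the frame of box below 0.035 m and x of truffle2_center in the frame of box between -0.036 and 0.096 m and y of truffle2_center in the frame of box between -0.018 and 0.122 m and x of truffle3_center in the frame of box between -0.036 and 0.096 m and y of truffle3_center in the frame of box between -0.018 and 0.122 m and x of truffle4_center in the frame of box between -0.036 and 0.096 m and y of truffle4_center in the frame of box between -0.018 and 0.122 m and x of nut1_center in the frame of box between -0.036 and 0.096 m and y of nut1_center in the frame of box between -0.122 and -0.022 m and x of nut2_center in the frame of box between -0.036 and 0.096 m and y of nut2_center in the frame of box between -0.122 and -0.022 m and x of nut3_center in the frame of box between -0.036 and 0.096 m and y of nut3_center in the frame of box between -0.122 and -0.022 m and x of nut4_center in the frame of box between -0.036 and 0.096 m and y of nut4_center in the frame of box between -0.122 and -0.022 m and horizontal distance between dish and mat below 0.035 m and angle between dish's own z axis and vertical below 0.08 rad and height (world z) of dish below 0.008 m and linear speed of dish below 0.02 m/s); the robot touches nothing.
It fails at once if the ramekin, spatula or jar was pushed more than 4 cm (distance of any of ramekin, spatula, jar from where it was at the start of the episode above 0.04 m).
It fails at once if a truffle or hazelnut was dropped from a height or flung (faster than 1.8 m/s, a fall of about 16 cm) (linear speed of any of truffle1, truffle2, truffle3, truffle4, nut1, nut2, nut3, nut4 above 1.8 m/s).
Of tablet1, tablet2, tablet3, tablet4, tablet5 only 3 to 5 are there at a start; the rules pass over those that are not, and their reading is None.
Of truffle1, truffle2, truffle3, truffle4 only 2 to 4 are there at a start; the rules pass over those that are not, and their reading is None.
At some moment in a run one of tablet1, tablet2, tablet3, tablet4, tablet5 may be knocked a few centimetres aside while the robot is not near it.
It also fails if it takes over 210 s, if anything falls off the work surface, if the arm or the gripper's body presses on something with over 40 N, if the wrist force passes 120 N, or if a joint passes its speed limit or range.

## Working session

There is one attempt and no reset: what is moved stays moved. The work goes in short steps, Python scripts to look and compute and a tool call to move; the robot and the scene stay as the last step left them, time stands still between calls to the robot, and variables do not carry over. Pictures are saved under pics/ and viewed, and the job is handed in when it is done.

Besides the shell and the picture viewer there is one more tool, called after ">>>" as name(argument=value, ...), one argument or row to a line, values as JSON. carry_out: Moves the arm, as the interface text tells. Its arguments: {"type":"object","properties":{"deltas":{"type":"array"},"force":{"type":"number"}},"required":["deltas"]}

```bash
ls; mkdir -p pics
cat > h.py <<'E'
import numpy as np, cv2, sys
from plant import status, eyes, workorder, robot
def snap(name,fn):
    im=eyes.capture(name); p=eyes.camera_params(name)
    cv2.imwrite('pics/'+fn,im[:,:,::-1]); return im,p
E
python3 - <<'E'
from h import *
print(status.read_state())
for n in ['scene','side','wrist']:
    im,p=snap(n,n+'0.png'); print(n,p)
E
```

```text
pics
{'t': 0.0, 'joint_pos': array([-7.87982982e+01,  2.18405247e+01,  7.43836667e+01, -1.70048664e-04,
        8.38569500e+01, -1.23359192e+01]), 'qd': array([-0.06414719, -0.04398839,  0.04369713, -0.08154583,  0.03524278,
        0.02032184]), 'tau': array([ 3.58412990e-04, -4.37935388e+01, -2.24554825e+01,  7.14452472e-02,
        3.52143100e-02, -1.10235478e-04]), 'tool_pos': array([ 0.21963136, -0.50419918,  0.40414836]), 'eef_rot': array([[ 9.16797968e-01,  3.99351235e-01, -2.78007618e-04],
       [ 3.99351220e-01, -9.16796965e-01,  1.38863220e-03],
       [ 2.99675445e-04, -1.38411786e-03, -9.99998997e-01]]), 'contact_force': array([-0.73098408, -0.32626506,  0.27293374]), 'wrist_torque': array([ 0.05224511, -0.00376423,  0.03401702]), 'opening': 0.9947722747455716}
scene {'vfov': 50.342097858032346, 'cx': 255.5706938825868, 'cy': 191.06666762848502, 'dist_coeffs': array([-0.06690108,  0.        ,  0.        ,  0.        ,  0.        ]), 'position': array([ 1.00405154, -0.30172926,  1.00212152]), 'attitude': array([[ 0.51105996, -0.75525616,  0.41037283],
       [ 0.85949116,
[... 157 characters left out ...]
37015, 'dist_coeffs': array([-0.00776138,  0.        ,  0.        ,  0.        ,  0.        ]), 'position': array([ 0.31155185, -0.70417302,  0.84191473]), 'attitude': array([[ 0.95237248,  0.2202153 , -0.210931  ],
       [-0.30486917,  0.70222279, -0.64338009],
       [ 0.00643841,  0.67704385,  0.73591451]])}
wrist {'vfov': 60.85189651583125, 'cx': 260.3938421969936, 'cy': 186.09576874431158, 'dist_coeffs': array([-0.0866161,  0.       ,  0.       ,  0.       ,  0.       ]), 'position': array([ 0.28573687, -0.47580761,  0.38364868]), 'attitude': array([[ 0.40023836,  0.88046733,  0.2541388 ],
       [-0.91640992,  0.38498012,  0.10946766],
       [-0.00145568, -0.27670848,  0.96095281]])}
```

View pics/scene0.png

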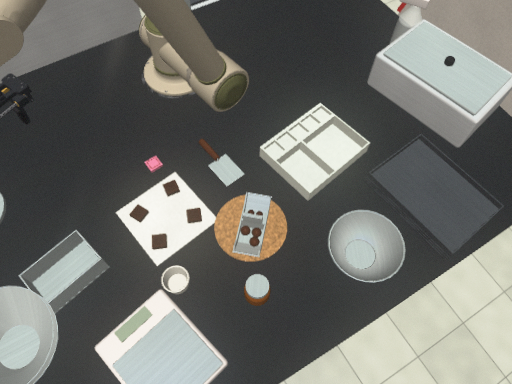

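View pics/side0.png

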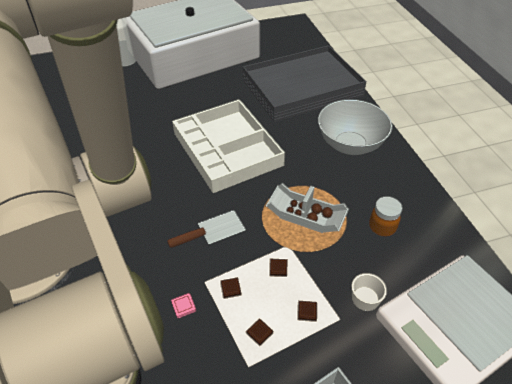

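View pics/wrist0.png

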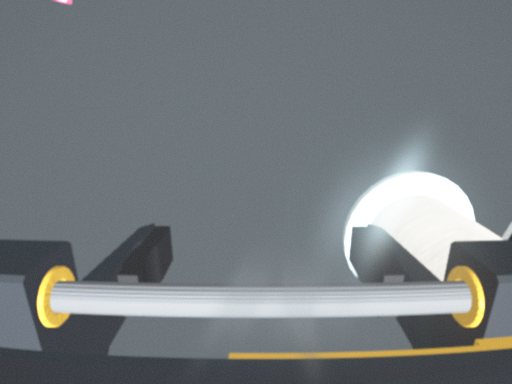

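```bash
cat >> h.py <<'E'
def K(p):
    f=192/np.tan(np.radians(p['vfov'])/2); return np.array([[f,0,p['cx']],[0,f,p['cy']],[0,0,1.]])
F=np.diag([1,-1,-1.])
def proj(p,X):
    R=(p['attitude']@F).T; t=-R@p['position']
    return cv2.projectPoints(np.atleast_2d(np.asarray(X,float)).reshape(-1,1,3),cv2.Rodrigues(R)[0],t,K(p),p['dist_coeffs'])[0].reshape(-1,2)
def ray(p,uv,z):
    n=cv2.undistortPoints(np.atleast_2d(np.asarray(uv,float)).reshape(-1,1,2),K(p),p['dist_coeffs']).reshape(-1,2)
    d=np.c_[n,np.ones(len(n))]@(p['attitude']@F).T
    zz=np.broadcast_to(np.asarray(z,float),(len(n),))
    return p['position']+d*((zz-p['position'][2])/d[:,2])[:,None]
def crop(src,x0,y0,w,h,s,fn):
    im=cv2.imread('pics/'+src)[y0:y0+h,x0:x0+w]; cv2.imwrite('pics/'+fn,cv2.resize(im,None,fx=s,fy=s,interpolation=cv2.INTER_CUBIC))
E
python3 - <<'E'
from h import *
crop('scene0.png',110,145,150,120,5,'c1.png')
crop('scene0.png',210,95,170,130,4.5,'c2.png')
crop('scene0.png',205,180,90,90,6.5,'c3.png')
crop('side0.png',160,95,180,160,3.7,'c4.png')
E
```

```text
(no output)
```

View pics/c1.png

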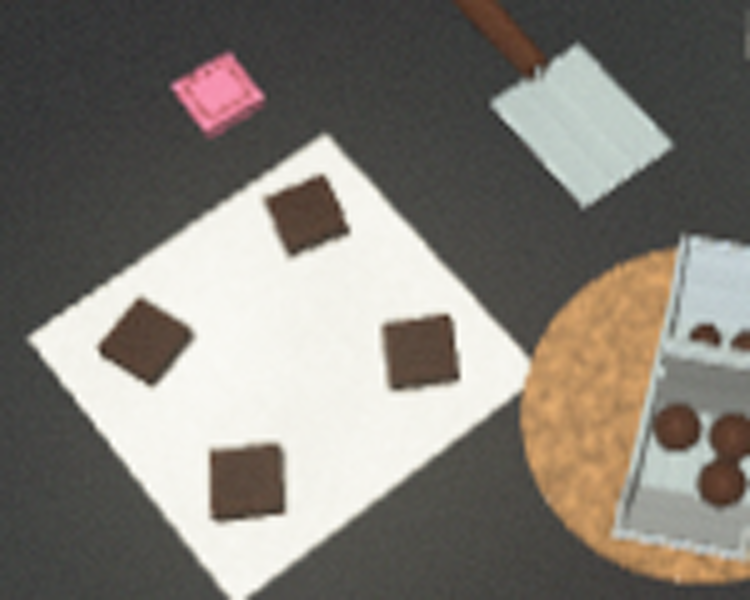

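View pics/c2.png

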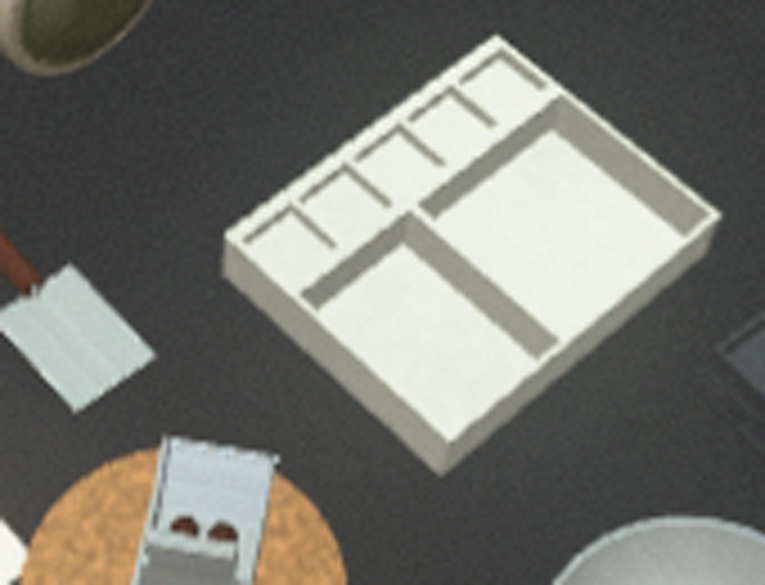

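View pics/c3.png

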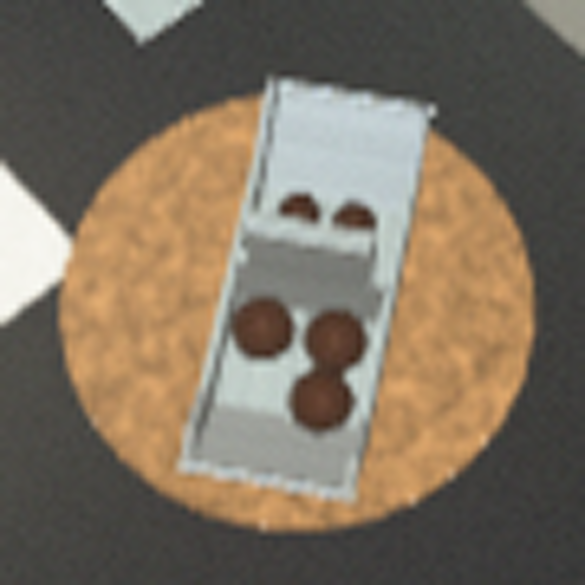

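View pics/c4.png

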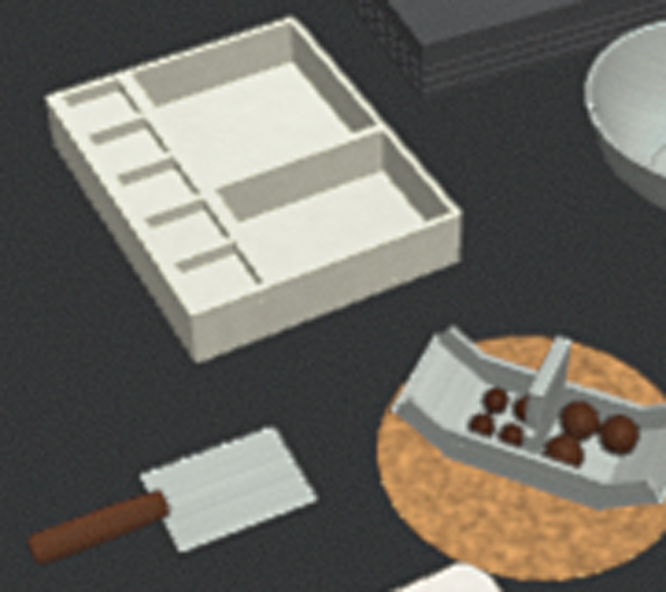

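```bash
cat > fit.py <<'E'
from h import *
from scipy.optimize import least_squares
def pose2(x,y,a):
    c,s=np.cos(a),np.sin(a); return lambda P: np.c_[np.asarray(P)[:,0]*c-np.asarray(P)[:,1]*s+x, np.asarray(P)[:,0]*s+np.asarray(P)[:,1]*c+y, np.asarray(P)[:,2]]
def fitpts(obs,x0):
    # obs list of (cam params, uv Nx2, P Nx3)
    f=lambda q: np.concatenate([(proj(p,pose2(*q)(P))-uv).ravel() for p,uv,P in obs])
    r=least_squares(f,x0); return r.x, r.fun.reshape(-1,2)
def fitmask(obs,x0,P):
    # obs: (params, mask float)
    def f(q):
        out=[]
        for p,m in obs:
            S=8; uv=(proj(p,pose2(*q)(P))+.5)*S-.5
            h=cv2.convexHull(uv.astype(np.float32)); c=np.zeros((384*S,512*S),np.uint8)
            x,y,w,hh=m[1]
            c=np.zeros((hh*S,w*S),np.uint8); cv2.fillConvexPoly(c,np.round((h-np.array([x*S,y*S]))*16).astype(np.int32),255,shift=4)
            out.append(cv2.resize(c,(w,hh),interpolation=cv2.INTER_AREA)/255.-m[0][y:y+hh,x:x+w])
        return sum((o**2).sum() for o in out)
    from scipy.optimize import minimize
    x0=np.array(x0); sim=np.array([x0,x0+[.004,0,0],x0+[0,.004,0],x0+[0,0,.1]])
    r=minimize(f,x0,method='Nelder-Mead',options=dict(initial_simplex=sim,xatol=1e-5,fatol=1e-4)); return r.x,r.fun
TAB=np.array([[sx*.019,sy*.019,z] for sx in(-1,1) for sy in(-1,1) for z in(.001,.013)])
E
python3 - <<'E'
from fit import *
print(dir(robot),dir(status),dir(eyes)); print({k:getattr(robot,k) for k in dir(robot) if k[0]!='_'})
ps=eyes.camera_params('scene'); pd=eyes.camera_params('side')
A=lambda L,s,o:(np.array(L,float)+.5)/s-.5+np.array(o)
bx=lambda z:[[-.1,.125,z],[-.1,-.125,z],[.1,.125,z],[.1,-.125,z]]
us=A([(498,35),(224,236),(720,215),(445,443)],4.5,(210,95))
ud=A([(292,17),(48,98),(462,212),(195,318)],3.7,(160,95))
print(ray(ps,us,.045),ray(pd,ud,.045))
# in side view robot on left, figure out
E
```

```text
['Unreachable', '__class__', '__delattr__', '__dict__', '__dir__', '__doc__', '__eq__', '__format__', '__ge__', '__getattribute__', '__getstate__', '__gt__', '__hash__', '__init__', '__init_subclass__', '__le__', '__lt__', '__module__', '__ne__', '__new__', '__reduce__', '__reduce_ex__', '__repr__', '__setattr__', '__sizeof__', '__str__', '__subclasshook__', '__weakref__', 'pinch_z'] ['__class__', '__delattr__', '__dict__', '__dir__', '__doc__', '__eq__', '__format__', '__ge__', '__getattribute__', '__getstate__', '__gt__', '__hash__', '__init__', '__init_subclass__', '__le__', '__lt__', '__module__', '__ne__', '__new__', '__reduce__', '__reduce_ex__', '__repr__', '__setattr__', '__sizeof__', '__str__', '__subclasshook__', '__weakref__', 'read_state'] ['__class__', '__delattr__', '__dict__', '__dir__', '__doc__', '__eq__', '__format__', '__ge__', '__getattribute__', '__getstate__', '__gt__', '__hash__', '__init__', '__init_subclass__', '__le__', '__lt__', '__module__', '__ne__', '__new__', '__reduce__', '__reduce_ex__', '__repr__', '__setattr__', '__sizeof__', '__str__', '__subclasshook__', '__weakref__', 'camera_params', 'capture']
{'Unreachable': <class 'plant.Unreachable'>, 'pinch_z': 0.1473}
[[0.38959256 0.30478973 0.045     ]
 [0.43820651 0.05808982 0.045     ]
 [0.5845299  0.3420722  0.045     ]
 [0.63253723 0.09458614 0.045     ]] [[0.58391891 0.3440139  0.045     ]
 [0.38941904 0.3031541  0.045     ]
 [0.63406292 0.09996395 0.045     ]
 [0.43851891 0.05722161 0.045     ]]
```

Run:
```python
from fit import *
ps=eyes.camera_params('scene'); pd=eyes.camera_params('side')
A=lambda L,s,o:(np.array(L,float)+.5)/s-.5+np.array(o)
z=.045
us=A([(498,35),(224,236),(720,215),(445,443)],4.5,(210,95)); Ps=[[-.1,.125,z],[-.1,-.125,z],[.1,.125,z],[.1,-.125,z]]
ud=A([(292,17),(48,98),(462,212),(195,318)],3.7,(160,95)); Pd=[[.1,.125,z],[-.1,.125,z],[.1,-.125,z],[-.1,-.125,z]]
for o in ([(ps,us,Ps)],[(pd,ud,Pd)],[(ps,us,Ps),(pd,ud,Pd)]):
    q,r=fitpts(o,[.51,.2,.19]); print('box',q[:2],np.degrees(q[2]),np.abs(r).max())
# dish
us=A([(268,80),(433,108),(355,495),(180,468)],6.5,(205,180))
w=ray(ps,us,.032); print('dish',w, w.mean(0)); 
print('sizes',np.linalg.norm(w-np.roll(w,-1,0),axis=1))
# tablets
ims=cv2.imread('pics/scene0.png'); imd=cv2.imread('pics/side0.png')
def masks(im,cent,r=14):
    g=im.max(2).astype(float); out=[]
    for (u,v) in cent:
        x,y=u-r,v-r; win=g[y:y+2*r,x:x+2*r]
        hi=np.percentile(win,95) ; lo=np.percentile(win,5)
        m=np.clip((hi-g)/(hi-lo),0,1); m[m<.3]=0
        # keep comp
        b=np.zeros_like(g,np.uint8); b[y:y+2*r,x:x+2*r]=(m>.3)[y:y+2*r,x:x+2*r]
        n,l=cv2.connectedComponents(b); m=m*(l==l[v,u]); out.append((m,(x,y,2*r,2*r)))
    return out
cs=[(172,187),(139,213),(194,215),(159,241)]; cd=[(231,287),(260,331),(278,267),(308,310)]
ms=masks(ims,cs,12); md=masks(imd,cd,16)
for i in range(4):
    x0=ray(ps,[cs[i]],.007)[0]; x1=ray(pd,[cd[i]],.007)[0]
    best=[]
    for obs,n in (([(ps,ms[i])],'s'),([(pd,md[i])],'d'),([(ps,ms[i]),(pd,md[i])],'b')):
        c=[fitmask(obs,[*(x0[:2] if n!='d' else x1[:2]),a],TAB) for a in np.radians([0,30,60])]
        q,f=min(c,key=lambda t:t[1]); print(i,n,q[:2].round(4),(np.degrees(q[2])%90).round(1),round(f,2))
```

```text
box [0.511191   0.19975136] 10.845244992082081 0.45569902437955534
box [0.51143494 0.20107201] 11.643892704708296 0.44010706551574685
box [0.51125575 0.20024297] 11.263438304625808 1.054680868664775
dish [[ 0.53830883 -0.04468296  0.032     ]
 [ 0.58439054  0.00763102  0.032     ]
 [ 0.71259682 -0.10703789  0.032     ]
 [ 0.66888908 -0.15959406  0.032     ]] [ 0.62604632 -0.07592097  0.032     ]
sizes [0.06971568 0.17200526 0.06835582 0.17394183]
0 s [ 0.4084 -0.2119] 84.7 12.03
0 d [ 0.408  -0.2103] 83.6 16.54
0 b [ 0.4082 -0.2109] 84.1 31.2
1 s [ 0.4358 -0.3205] 26.2 11.04
1 d [ 0.4358 -0.3194] 28.0 27.72
1 b [ 0.4356 -0.3197] 27.7 41.63
2 s [ 0.5166 -0.1945] 69.3 9.69
2 d [ 0.5162 -0.1937] 69.0 15.6
2 b [ 0.5163 -0.194 ] 70.1 26.54
3 s [ 0.538  -0.3067] 66.1 11.34
3 d [ 0.5376 -0.3057] 67.7 17.77
3 b [ 0.5374 -0.3061] 67.8 31.96
```

```bash
cat > go.py <<'E'
from h import *
from scipy.spatial.transform import Rotation as Ro
BOX=np.array([.5112,.2003]); BY=np.radians(11.1)
def box2w(x,y): c,s=np.cos(BY),np.sin(BY); return BOX+[c*x-s*y,s*x+c*y]
def Rdown(psi): a=np.radians(psi); return np.array([[-np.sin(a),np.cos(a),0],[np.cos(a),np.sin(a),0],[0,0,-1.]])
L=.166
def plan(R,point,ahead=L,quiet=False):
    """tool orientation R, point at 'ahead' along tool z to be at world point"""
    s=status.read_state(); R0=s['eef_rot']; p0=s['tool_pos']
    rv=Ro.from_matrix(R0.T@R).as_rotvec(degrees=True); p=np.asarray(point)-R[:,2]*ahead
    lin=R0.T@(p-p0)*100
    print('rot',rv.round(1).tolist(),'lin',lin.round(2).tolist(),'rows',max(np.linalg.norm(lin)/4.17,np.linalg.norm(rv)/7.16).round(1),'t',round(s['t'],2))
def down(x,y,z,psi):
    R0=status.read_state()['eef_rot']; cur=np.degrees(np.arctan2(R0[1,1],R0[0,1]))
    if psi is None: psi=cur
    else: psi=cur+((psi-cur+90)%180-90)
    plan(Rdown(psi),[x,y,z])
def st():
    s=status.read_state(); print('t',round(s['t'],2),'tip',(s['tool_pos']+L*s['eef_rot'][:,2]).round(4),'F',s['contact_force'].round(1),'op',round(s['opening']*88,1),'q',s['joint_pos'].round(1)); return s
E
python3 -c "
from go import *
down(.4082,-.2109,.06,-5.9)
"
```

```text
rot [-0.0, -0.0, -60.6] lin [29.0, -19.35, 17.86] rows 9.4 t 0.15
```

>>> carry_out(
  deltas=[
    {"rot": [0, 0, -60.6], "linear": [29, -19.35, 17.86], "grip": 0.36},
    {"rot": [0, 0, -60.6], "linear": [29, -19.35, 17.86], "grip": 0.36},
    {"rot": [0, 0, -60.6], "linear": [29, -19.35, 17.86], "grip": 0.36},
    {"rot": [0, 0, -60.6], "linear": [29, -19.35, 17.86], "grip": 0.36},
    {"rot": [0, 0, -60.6], "linear": [29, -19.35, 17.86], "grip": 0.36},
    {"rot": [0, 0, -60.6], "linear": [29, -19.35, 17.86], "grip": 0.36},
    {"rot": [0, 0, -60.6], "linear": [29, -19.35, 17.86], "grip": 0.36},
    {"rot": [0, 0, -60.6], "linear": [29, -19.35, 17.86], "grip": 0.36},
    {"rot": [0, 0, -60.6], "linear": [29, -19.35, 17.86], "grip": 0.36},
    {"rot": [0, 0, -60.6], "linear": [29, -19.35, 17.86], "grip": 0.36},
  ],
)

```text
t: 0.98
tool_pos: [0.409, -0.2073, 0.224]
eef_rot: [[0.096, 0.995, -0.003], [0.995, -0.096, 0.004], [0.004, -0.003, -1.0]]
contact_force: [0.0, 0.3, 0.5]
opening: 0.642
```

```bash
python3 -c "
from go import *
st(); snap('wrist','w1.png'); snap('scene','s1.png')
down(.4082,-.2109,.007,-5.9)
"
```

```text
t 0.98 tip [ 0.4086 -0.2066  0.058 ] F [0.  0.3 0.5] op 56.5 q [-4.170e+01  2.640e+01  1.032e+02  1.000e-01  5.070e+01 -3.630e+01]
rot [-0.2, -0.2, 0.2] lin [-0.24, -0.03, 5.17] rows 1.2 t 1.08
```

View pics/w1.png

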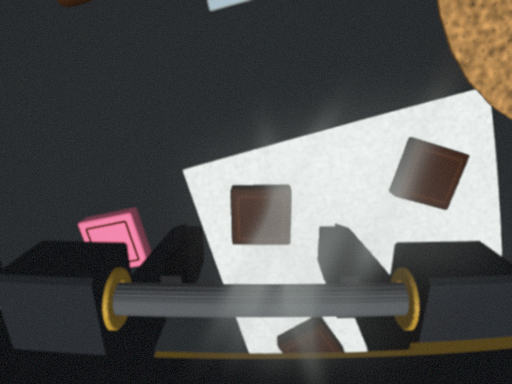

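```bash
python3 -c "
from go import *
p=eyes.camera_params('wrist')
w=ray(p,[(232,185),(290,185),(291,244),(232,244)],.013); print(w,w.mean(0))
print(proj(p,[[.4082,-.2109,.013]]))
"
```

```text
[[ 0.39358889 -0.18954309  0.013     ]
 [ 0.42868978 -0.19294461  0.013     ]
 [ 0.4265151  -0.23228975  0.013     ]
 [ 0.38876789 -0.22865556  0.013     ]] [ 0.40939042 -0.21085825  0.013     ]
[[259.35899152 215.59385089]]
```

>>> carry_out(
  deltas=[
    {"rot": [-0.2, -0.2, 0.2], "linear": [-0.24, 0, 3], "grip": 0.36},
    {"rot": [-0.2, -0.2, 0.2], "linear": [-0.24, 0, 5.1], "grip": 0.36},
    {"rot": [-0.2, -0.2, 0.2], "linear": [-0.24, 0, 5.17], "grip": 0.36},
    {"rot": [-0.2, -0.2, 0.2], "linear": [-0.24, 0, 5.17], "grip": 0.36},
    {"rot": [-0.2, -0.2, 0.2], "linear": [-0.24, 0, 5.17], "grip": 0.36},
    {"rot": [-0.2, -0.2, 0.2], "linear": [-0.24, 0, 5.17], "grip": 0.7},
    {"rot": [-0.2, -0.2, 0.2], "linear": [-0.24, 0, 5.17], "grip": 0.7},
    {"rot": [-0.2, -0.2, 0.2], "linear": [-0.24, 0, 5.17], "grip": 0.7},
    {"rot": [-0.2, -0.2, 0.2], "linear": [-0.24, 0, 5.17], "grip": 0.7},
    {"rot": [-0.2, -0.2, 0.2], "linear": [-0.24, 0, 5.17], "grip": 0.7},
  ],
  force=12,
)

```text
t: 1.92
tool_pos: [0.4086, -0.2111, 0.1737]
eef_rot: [[0.102, 0.995, 0.001], [0.995, -0.102, -0.002], [-0.001, 0.002, -1.0]]
contact_force: [-0.4, -0.3, 7.3]
opening: 0.426
```

```bash
python3 -c "
from go import *
st(); down(*box2w(-.068,-.098),.11,11.1); print(box2w(-.068,-.098))
"
```

```text
t 1.92 tip [ 0.4088 -0.2113  0.0077] F [-0.4 -0.3  7.3] op 37.5 q [-42.1  31.9 105.7  -0.   42.3 -36.3]
rot [0.1, 0.1, -16.9] lin [30.6, 2.39, -10.27] rows 7.8 t 1.92
[0.46333925 0.09104183]
```

>>> carry_out(
  deltas=[
    {"rot": [0, 0, 0], "linear": [0, 0, -4], "grip": 0.7},
    {"rot": [0, 0, -8], "linear": [4, 0.3, -8], "grip": 0.7},
    {"rot": [0, 0, -16.9], "linear": [30.6, 2.39, -10.27], "grip": 0.7},
    {"rot": [0, 0, -16.9], "linear": [30.6, 2.39, -10.27], "grip": 0.7},
    {"rot": [0, 0, -16.9], "linear": [30.6, 2.39, -10.27], "grip": 0.7},
    {"rot": [0, 0, -16.9], "linear": [30.6, 2.39, -10.27], "grip": 0.7},
    {"rot": [0, 0, -16.9], "linear": [30.6, 2.39, -10.27], "grip": 0.7},
    {"rot": [0, 0, -16.9], "linear": [30.6, 2.39, -10.27], "grip": 0.7},
    {"rot": [0, 0, -16.9], "linear": [30.6, 2.39, -10.27], "grip": 0.7},
    {"rot": [0, 0, -16.9], "linear": [30.6, 2.39, -10.27], "grip": 0.7},
  ],
)

```text
t: 2.75
tool_pos: [0.4634, 0.0952, 0.2769]
eef_rot: [[-0.197, 0.98, 0.003], [0.98, 0.197, -0.001], [-0.001, 0.003, -1.0]]
contact_force: [-1.0, -0.4, 0.2]
opening: 0.43
```

```bash
python3 -c "
from go import *
st(); im,p=snap('wrist','w2.png'); snap('scene','s2.png')
for y in (-.098,-.049,0,.049,.098):
  q=[[*box2w(-.068+a*.022,y+b*.022),.045] for a,b in ((-1,-1),(1,-1),(1,1),(-1,1))]
  u=proj(p,q); cv2.polylines(im,[np.round(u*8).astype(np.int32)],True,(255,0,0),1,cv2.LINE_AA,3)
cv2.imwrite('pics/w2o.png',im[:,:,::-1])
"
```

```text
t 2.75 tip [0.4639 0.0951 0.1109] F [-1.  -0.4  0.2] op 37.8 q [ -2.8  22.6  97.5  -0.   59.7 -14.1]
```

View pics/w2o.png

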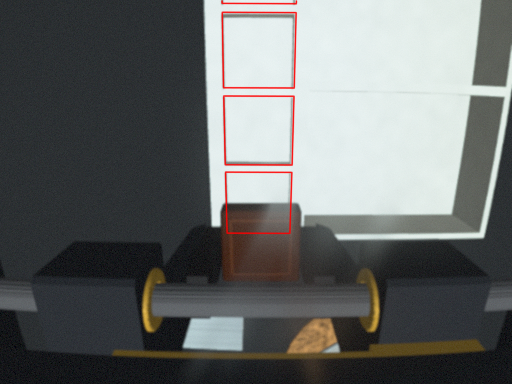

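View pics/s2.png

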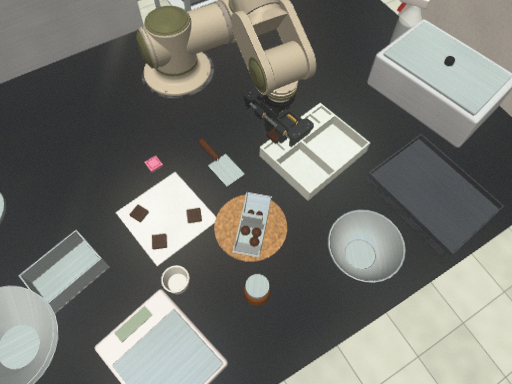

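```bash
python3 -c "
from go import *
crop('w2o.png',190,0,140,130,4.5,'c5.png')
crop('w2.png',190,130,140,160,4,'c6.png')
"
```

```text
(no output)
```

View pics/c5.png

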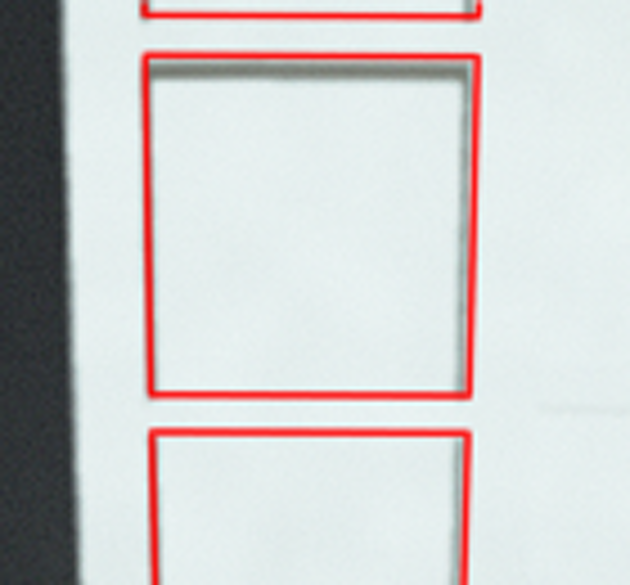

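View pics/c6.png

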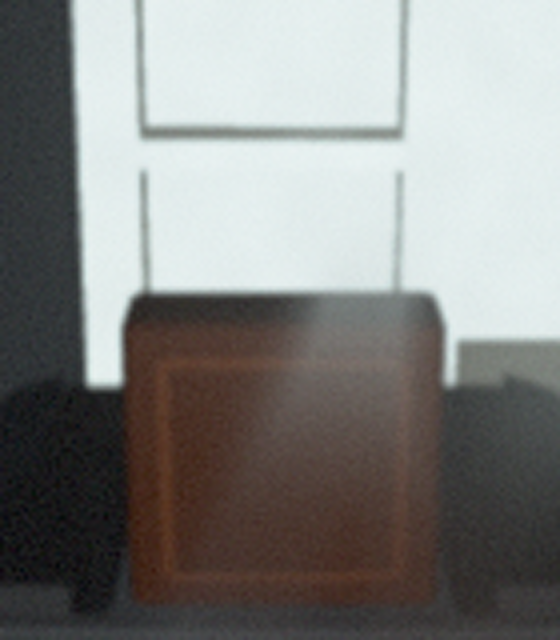

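```bash
python3 -c "
from go import *
p=eyes.camera_params('wrist'); s=st()
A=lambda L,s,o:(np.array(L,float)+.5)/s-.5+np.array(o)
tip=s['tool_pos']+L*s['eef_rot'][:,2]
w=ray(p,A([(125,328),(442,328),(438,603),(133,603)],4,(190,130)),tip[2]+.0055); print(w.mean(0)-tip, np.linalg.norm(w-np.roll(w,1,0),axis=1))
down(*box2w(-.068,-.098),.060,11.1)
"
```

```text
t 2.85 tip [0.4634 0.0915 0.1102] F [ 0.5 -0.6 -0.3] op 37.9 q [ -3.2  22.6  97.7  -0.1  59.6 -14.3]
[0.00090192 0.00087338 0.0055    ] [0.0359653  0.03613639 0.0359847  0.03735754]
rot [0.1, 0.1, 0.1] lin [-0.07, 0.0, 5.02] rows 1.2 t 2.85
```

>>> carry_out(
  deltas=[
    {"rot": [0, 0, 0], "linear": [-0.1, 0, 3], "grip": 0.7},
    {"rot": [0, 0, 0], "linear": [-0.1, 0, 5], "grip": 0.7},
    {"rot": [0, 0, 0], "linear": [-0.1, 0, 5], "grip": 0.7},
    {"rot": [0, 0, 0], "linear": [-0.1, 0, 5.3], "grip": 0.7},
    {"rot": [0, 0, 0], "linear": [-0.1, 0, 5.6], "grip": 0.7},
    {"rot": [0, 0, 0], "linear": [-0.1, 0, 5.9], "grip": 0.7},
    {"rot": [0, 0, 0], "linear": [-0.1, 0, 6.1], "grip": 0.7},
    {"rot": [0, 0, 0], "linear": [-0.1, 0, 6.2], "grip": 0.7},
    {"rot": [0, 0, 0], "linear": [-0.1, 0, 6.2], "grip": 0.7},
  ],
)

```text
t: 3.6
tool_pos: [0.4634, 0.0907, 0.2143]
eef_rot: [[-0.194, 0.981, 0.002], [0.981, 0.194, -0.002], [-0.002, 0.002, -1.0]]
contact_force: [-0.4, -0.7, -0.2]
opening: 0.428
```

```bash
python3 -c "
from go import *
st(); im,p=snap('wrist','w3.png')
"
```

```text
t 3.6 tip [0.4637 0.0904 0.0483] F [-0.4 -0.7 -0.2] op 37.6 q [-3.300e+00  2.830e+01  1.017e+02 -1.000e-01  4.990e+01 -1.440e+01]
```

View pics/w3.png

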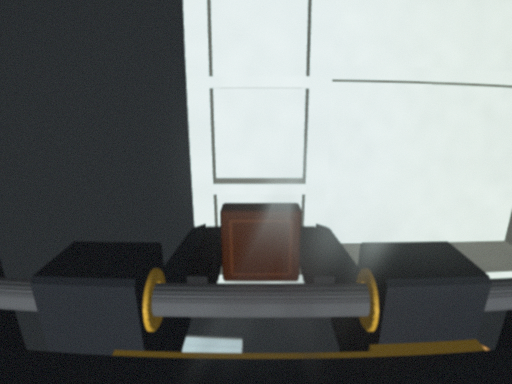

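>>> carry_out(
  deltas=[
    {"rot": [0, 0, 0], "linear": [0, 0, 0.1], "grip": 0.4},
    {"rot": [0, 0, 0], "linear": [0, 0, 0.1], "grip": 0.4},
    {"rot": [0, 0, 0], "linear": [0, 0, 0], "grip": 0.4},
    {"rot": [0, 0, 0], "linear": [0, 0, -2], "grip": 0.4},
    {"rot": [0, 0, 0], "linear": [0, 0, -4], "grip": 1},
    {"rot": [0, 0, 0], "linear": [0, 0, -4], "grip": 1},
    {"rot": [0, 0, 0], "linear": [0, 0, -4], "grip": 1},
    {"rot": [0, 0, 0], "linear": [0, 0, -4], "grip": 1},
    {"rot": [0, 0, 0], "linear": [0, 0, -4], "grip": 1},
  ],
)

```text
t: 4.4
tool_pos: [0.4631, 0.0908, 0.2535]
eef_rot: [[-0.194, 0.981, 0.0], [0.981, 0.194, -0.002], [-0.002, -0.0, -1.0]]
contact_force: [0.0, 0.6, 0.9]
opening: 0.241
```

```bash
python3 -c "
from go import *
st(); im,p=snap('wrist','w4.png')
down(*box2w(-.068,-.098),.045,11.1)
"
```

```text
t 4.4 tip [0.4632 0.0905 0.0875] F [0.  0.6 0.9] op 21.2 q [ -3.3  24.6  99.3  -0.1  56.1 -14.5]
rot [-0.0, 0.1, 0.1] lin [0.03, 0.02, 4.26] rows 1.0 t 4.45
```

View pics/w4.png

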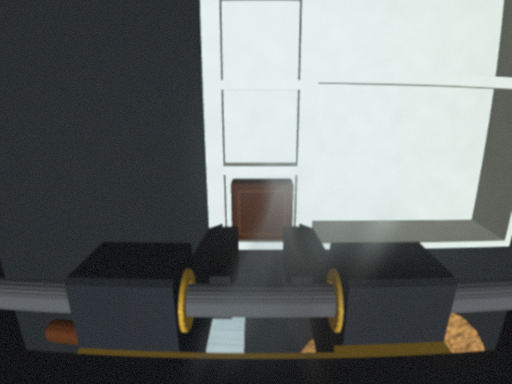

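>>> carry_out(
  deltas=[
    {"rot": [0, 0, 0], "linear": [0, 0, 1], "grip": 1},
    {"rot": [0, 0, 0], "linear": [0, 0, 2.5], "grip": 1},
    {"rot": [0, 0, 0], "linear": [0, 0, 3.8], "grip": 1},
    {"rot": [0, 0, 0], "linear": [0, 0, 4.1], "grip": 1},
    {"rot": [0, 0, 0], "linear": [0, 0, 4.25], "grip": 1},
    {"rot": [0, 0, 0], "linear": [0, 0, 4.35], "grip": 1},
    {"rot": [0, 0, 0], "linear": [0, 0, 4.35], "grip": 1},
  ],
)

```text
t: 5.03
tool_pos: [0.4625, 0.0908, 0.2113]
eef_rot: [[-0.195, 0.981, -0.001], [0.981, 0.195, -0.002], [-0.002, -0.002, -1.0]]
contact_force: [-9.9, -0.6, 24.5]
opening: 0.007
```

```bash
python3 -c "
from go import *
st()
down(.4356,-.3197,.08,27.7)
"
```

```text
t 5.03 tip [0.4623 0.0904 0.0453] F [-9.9 -0.6 24.5] op 0.7 q [ -3.3  28.6 102.   -0.2  49.5 -14.4]
rot [-0.1, 0.1, -16.5] lin [-39.74, -10.64, -3.38] rows 9.9 t 5.03
```

>>> carry_out(
  deltas=[
    {"rot": [0, 0, 0], "linear": [0, 0, -4], "grip": 0.36},
    {"rot": [0, 0, -16.5], "linear": [-39.74, -10.64, -6], "grip": 0.36},
    {"rot": [0, 0, -16.5], "linear": [-39.74, -10.64, -6], "grip": 0.36},
    {"rot": [0, 0, -16.5], "linear": [-39.74, -10.64, -6], "grip": 0.36},
    {"rot": [0, 0, -16.5], "linear": [-39.74, -10.64, -6], "grip": 0.36},
    {"rot": [0, 0, -16.5], "linear": [-39.74, -10.64, -6], "grip": 0.36},
    {"rot": [0, 0, -16.5], "linear": [-39.74, -10.64, -6], "grip": 0.36},
    {"rot": [0, 0, -16.5], "linear": [-39.74, -10.64, -6], "grip": 0.36},
    {"rot": [0, 0, -16.5], "linear": [-39.74, -10.64, -5], "grip": 0.36},
    {"rot": [0, 0, -16.5], "linear": [-39.74, -10.64, -3.4], "grip": 0.36},
  ],
)

```text
t: 5.87
tool_pos: [0.4385, -0.2716, 0.257]
eef_rot: [[-0.465, 0.885, 0.0], [0.885, 0.465, -0.003], [-0.003, -0.001, -1.0]]
contact_force: [0.5, -0.5, 0.3]
opening: 0.644
```

```bash
cat >> go.py <<'E'
def over(name,fn,quads):
    im,p=snap(name,fn)
    for q in quads:
        u=proj(p,q); cv2.polylines(im,[np.round(u*8).astype(np.int32)],True,(0,255,0),1,cv2.LINE_AA,3)
    cv2.imwrite('pics/'+fn.replace('.png','o.png'),im[:,:,::-1]); return p
def tq(x,y,a,z=.013):
    a=np.radians(a); c,s=np.cos(a),np.sin(a)
    return [[x+c*i*.019-s*j*.019,y+s*i*.019+c*j*.019,z] for i,j in ((-1,-1),(1,-1),(1,1),(-1,1))]
E
python3 -c "
from go import *
st()
over('wrist','w5.png',[tq(.4356,-.3197,27.7),tq(.5374,-.3061,67.8),tq(.5163,-.194,70.1)])
snap('scene','s5.png')
down(.4356,-.3197,.007,27.7)
"
```

```text
t 5.87 tip [ 0.4385 -0.2721  0.091 ] F [ 0.5 -0.5  0.3] op 56.7 q [-44.9  27.7  92.3  -0.1  59.9 -72.5]
rot [-0.1, 0.1, -0.3] lin [-3.9, -2.32, 8.23] rows 2.3 t 5.97
```

View pics/w5o.png

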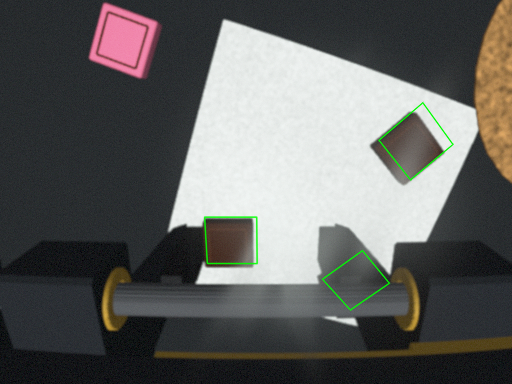

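View pics/s5.png

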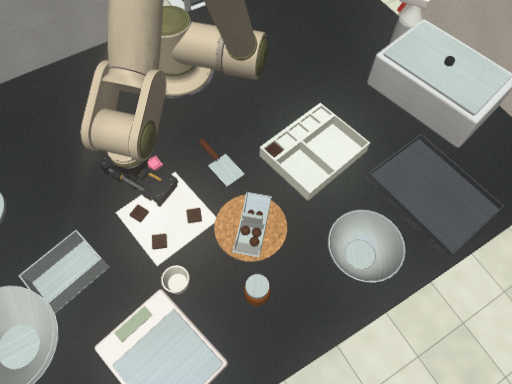

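>>> carry_out(
  deltas=[
    {"rot": [0, 0, -0.3], "linear": [-3.9, -2.32, 3], "grip": 0.36},
    {"rot": [0, 0, -0.3], "linear": [-3.9, -2.32, 3], "grip": 0.36},
    {"rot": [0, 0, -0.3], "linear": [-3.9, -2.32, 3], "grip": 0.36},
    {"rot": [0, 0, -0.3], "linear": [-3.9, -2.32, 3], "grip": 0.36},
  ],
)

```text
t: 6.3
tool_pos: [0.4356, -0.3192, 0.2247]
eef_rot: [[-0.464, 0.886, -0.003], [0.886, 0.464, -0.001], [0.001, -0.003, -1.0]]
contact_force: [-0.2, 0.2, 1.0]
opening: 0.636
```

```bash
python3 -c "
from go import *
st()
over('wrist','w6.png',[tq(.4356,-.3197,27.7),tq(.5374,-.3061,67.8),tq(.5163,-.194,70.1)])
down(.4356,-.3197,.007,27.7)
"
```

```text
t 6.3 tip [ 0.4351 -0.3194  0.0587] F [-0.2  0.2  1. ] op 56.0 q [-48.8  32.3  90.2  -0.2  57.6 -76.4]
rot [-0.2, 0.0, 0.0] lin [-0.08, -0.05, 5.23] rows 1.3 t 6.35
```

View pics/w6o.png

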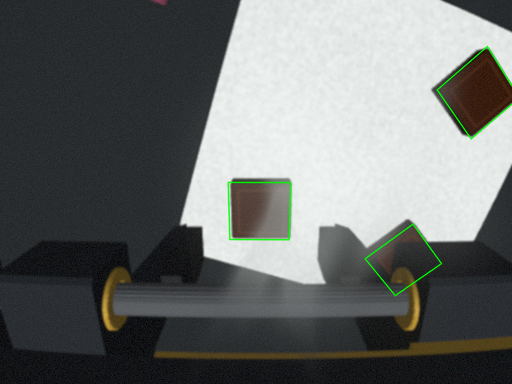

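Overlays match all three tablets on the sheet (the near one at pixel (260,210)). Grasp.

>>> carry_out(
  deltas=[
    {"rot": [0, 0, 0], "linear": [-0.05, 0, 3], "grip": 0.36},
    {"rot": [0, 0, 0], "linear": [-0.05, 0, 5.1], "grip": 0.36},
    {"rot": [0, 0, 0], "linear": [-0.05, 0, 5.2], "grip": 0.36},
    {"rot": [0, 0, 0], "linear": [-0.05, 0, 5.2], "grip": 0.36},
    {"rot": [0, 0, 0], "linear": [-0.05, 0, 5.2], "grip": 0.7},
    {"rot": [0, 0, 0], "linear": [-0.05, 0, 5.2], "grip": 0.7},
    {"rot": [0, 0, 0], "linear": [-0.05, 0, 5.2], "grip": 0.7},
    {"rot": [0, 0, 0], "linear": [-0.05, 0, 5.2], "grip": 0.7},
    {"rot": [0, 0, 0], "linear": [-0.05, 0, 5.2], "grip": 0.7},
  ],
  force=12,
)

```text
t: 7.1
tool_pos: [0.4362, -0.3192, 0.1745]
eef_rot: [[-0.465, 0.885, -0.001], [0.885, 0.465, -0.003], [-0.002, -0.002, -1.0]]
contact_force: [-0.9, 1.8, 7.5]
opening: 0.428
```

```bash
python3 -c "
from go import *
st(); down(*box2w(-.068,-.049),.10,11.1)
"
```

```text
t 7.1 tip [ 0.436  -0.3197  0.0085] F [-0.9  1.8  7.5] op 37.7 q [-48.7  36.7  92.6  -0.2  50.6 -76.4]
rot [-0.1, 0.1, 16.6] lin [39.72, 22.88, -9.28] rows 11.2 t 7.1
```

>>> carry_out(
  deltas=[
    {"rot": [0, 0, 0], "linear": [0, 0, -4], "grip": 0.7},
    {"rot": [0, 0, 16.6], "linear": [39.7, 22.9, -10], "grip": 0.7},
    {"rot": [0, 0, 16.6], "linear": [39.7, 22.9, -10], "grip": 0.7},
    {"rot": [0, 0, 16.6], "linear": [39.7, 22.9, -10], "grip": 0.7},
    {"rot": [0, 0, 16.6], "linear": [39.7, 22.9, -10], "grip": 0.7},
    {"rot": [0, 0, 16.6], "linear": [39.7, 22.9, -10], "grip": 0.7},
    {"rot": [0, 0, 16.6], "linear": [39.7, 22.9, -10], "grip": 0.7},
    {"rot": [0, 0, 16.6], "linear": [39.7, 22.9, -10], "grip": 0.7},
    {"rot": [0, 0, 16.6], "linear": [39.7, 22.9, -10], "grip": 0.7},
    {"rot": [0, 0, 16.6], "linear": [39.7, 22.9, -10], "grip": 0.7},
  ],
)

```text
t: 7.93
tool_pos: [0.4503, 0.0536, 0.2628]
eef_rot: [[-0.193, 0.981, 0.0], [0.981, 0.193, -0.003], [-0.003, -0.0, -1.0]]
contact_force: [0.9, 0.4, 0.3]
opening: 0.427
```

```bash
python3 -c "
from go import *
st(); down(*box2w(-.068,-.049),.10,11.1)
"
```

```text
t 7.93 tip [0.4503 0.0531 0.0968] F [0.9 0.4 0.3] op 37.6 q [ -8.2  22.2 101.5  -0.2  56.3 -19.2]
rot [-0.0, 0.2, 0.0] lin [8.32, 2.0, -0.34] rows 2.1 t 7.93
```

>>> carry_out(
  deltas=[
    {"rot": [0, 0.2, 0], "linear": [8.27, 2.0, -0.3], "grip": 0.7},
    {"rot": [0, 0.2, 0], "linear": [8.27, 2.0, -0.3], "grip": 0.7},
    {"rot": [0, 0.2, 0], "linear": [8.27, 2.0, -0.3], "grip": 0.7},
    {"rot": [0, 0.2, 0], "linear": [8.27, 2.0, -0.3], "grip": 0.7},
    {"rot": [0, 0.2, 0], "linear": [8.27, 2.0, 2.5], "grip": 0.7},
    {"rot": [0, 0.2, 0], "linear": [8.27, 2.0, 2.7], "grip": 0.7},
  ],
)

```text
t: 8.43
tool_pos: [0.4534, 0.1374, 0.2333]
eef_rot: [[-0.192, 0.981, -0.005], [0.981, 0.192, -0.0], [0.001, -0.005, -1.0]]
contact_force: [-1.4, -0.3, -0.8]
opening: 0.428
```

```bash
python3 -c "
from go import *
st()
x,y=box2w(-.068,-.049); 
over('wrist','w7.png',[tq(x,y,11.1,.045)])
down(*box2w(-.068,-.049),.048,11.1)
"
```

```text
t 8.43 tip [0.4526 0.1374 0.0673] F [-1.4 -0.3 -0.8] op 37.6 q [  2.5  26.6 100.3   0.   53.4  -8.6]
rot [-0.3, -0.1, -0.1] lin [0.18, 0.07, 2.02] rows 0.5 t 8.48
```

View pics/w7o.png

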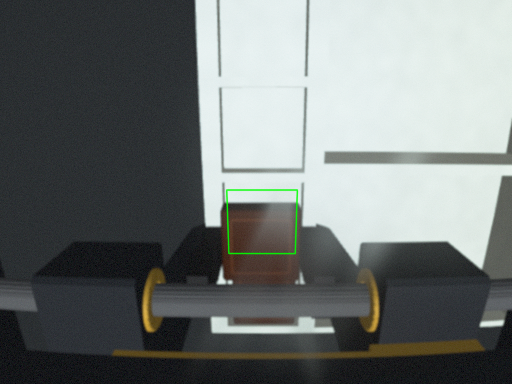

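>>> carry_out(
  deltas=[
    {"rot": [-0.3, 0, 0], "linear": [0.15, 0.07, 0.8], "grip": 0.7},
    {"rot": [-0.3, 0, 0], "linear": [0.15, 0.07, 1.2], "grip": 0.7},
    {"rot": [-0.3, 0, 0], "linear": [0.15, 0.07, 1.6], "grip": 0.7},
    {"rot": [-0.3, 0, 0], "linear": [0.15, 0.07, 1.9], "grip": 0.7},
    {"rot": [-0.3, 0, 0], "linear": [0.15, 0.07, 2.0], "grip": 0.7},
    {"rot": [-0.3, 0, 0], "linear": [0.15, 0.07, 2.0], "grip": 0.7},
    {"rot": [-0.3, 0, 0], "linear": [0.15, 0.07, 2.0], "grip": 0.7},
  ],
)

```text
t: 9.07
tool_pos: [0.454, 0.1388, 0.2144]
eef_rot: [[-0.191, 0.982, 0.001], [0.982, 0.191, 0.001], [0.001, 0.001, -1.0]]
contact_force: [0.6, -0.5, -0.2]
opening: 0.427
```

```bash
python3 -c "
from go import *
st()
snap('wrist','w8.png')
"
```

```text
t 9.07 tip [0.4541 0.139  0.0484] F [ 0.6 -0.5 -0.2] op 37.6 q [ 2.700e+00  2.850e+01  1.013e+02  1.000e-01  5.020e+01 -8.400e+00]
```

View pics/w8.png

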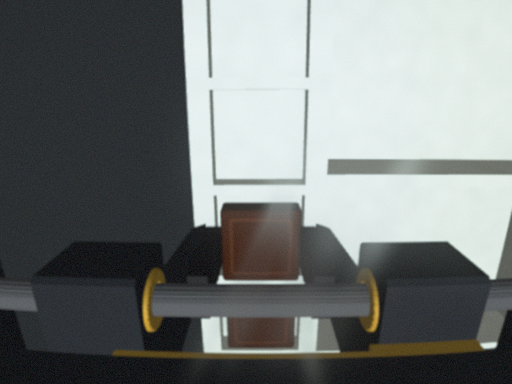

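No contact force and the same view as the first insertion; release, rise, close and press.

>>> carry_out(
  deltas=[
    {"rot": [0, 0, 0], "linear": [0, 0, 0.1], "grip": 0.4},
    {"rot": [0, 0, 0], "linear": [0, 0, 0.1], "grip": 0.4},
    {"rot": [0, 0, 0], "linear": [0, 0, 0], "grip": 0.4},
    {"rot": [0, 0, 0], "linear": [0, 0, -2], "grip": 0.4},
    {"rot": [0, 0, 0], "linear": [0, 0, -3], "grip": 1},
    {"rot": [0, 0, 0], "linear": [0, 0, -3], "grip": 1},
    {"rot": [0, 0, 0], "linear": [0, 0, -3], "grip": 1},
    {"rot": [0, 0, 0], "linear": [0, 0, -3], "grip": 1},
    {"rot": [0, 0, 0], "linear": [0, 0, -2], "grip": 1},
    {"rot": [0, 0, 0], "linear": [0, 0, -1], "grip": 1},
  ],
)

```text
t: 9.95
tool_pos: [0.4539, 0.1388, 0.2238]
eef_rot: [[-0.191, 0.982, 0.001], [0.982, 0.191, 0.001], [0.001, 0.001, -1.0]]
contact_force: [0.2, 0.4, -0.2]
opening: 0.173
```

>>> carry_out(
  deltas=[
    {"rot": [0, 0, 0], "linear": [0, 0, 0.3], "grip": 1},
    {"rot": [0, 0, 0], "linear": [0, 0, 0.8], "grip": 1},
    {"rot": [0, 0, 0], "linear": [0, 0, 1.1], "grip": 1},
    {"rot": [0, 0, 0], "linear": [0, 0, 1.3], "grip": 1},
    {"rot": [0, 0, 0], "linear": [0, 0, 1.35], "grip": 1},
  ],
)

```text
t: 10.37
tool_pos: [0.4537, 0.1389, 0.2114]
eef_rot: [[-0.191, 0.981, 0.001], [0.981, 0.191, 0.001], [0.001, 0.001, -1.0]]
contact_force: [-7.6, -0.9, 22.9]
opening: 0.006
```

```bash
python3 -c "
from go import *
st(); down(.5163,-.194,.08,-19.9)
"
```

```text
t 10.37 tip [0.4539 0.139  0.0454] F [-7.6 -0.9 22.9] op 0.6 q [ 2.700e+00  2.880e+01  1.015e+02  1.000e-01  4.970e+01 -8.400e+00]
rot [0.0, -0.0, 30.9] lin [-33.87, -0.23, -3.49] rows 8.2 t 10.37
```

>>> carry_out(
  deltas=[
    {"rot": [0, 0, 0], "linear": [0, 0, -4], "grip": 0.36},
    {"rot": [0, 0, 30.9], "linear": [-33.9, -0.25, -5], "grip": 0.36},
    {"rot": [0, 0, 30.9], "linear": [-33.9, -0.25, -5], "grip": 0.36},
    {"rot": [0, 0, 30.9], "linear": [-33.9, -0.25, -5], "grip": 0.36},
    {"rot": [0, 0, 30.9], "linear": [-33.9, -0.25, -5], "grip": 0.36},
    {"rot": [0, 0, 30.9], "linear": [-33.9, -0.25, -5], "grip": 0.36},
    {"rot": [0, 0, 30.9], "linear": [-33.9, -0.25, -5], "grip": 0.36},
    {"rot": [0, 0, 30.9], "linear": [-33.9, -0.25, -4], "grip": 0.36},
    {"rot": [0, 0, 30.9], "linear": [-33.9, -0.25, -3], "grip": 0.36},
    {"rot": [0, 0, 30.9], "linear": [-33.9, -0.25, -2], "grip": 0.36},
  ],
)

```text
t: 11.2
tool_pos: [0.5169, -0.1997, 0.2312]
eef_rot: [[0.344, 0.939, 0.004], [0.939, -0.344, -0.002], [-0.001, 0.005, -1.0]]
contact_force: [-0.2, -0.7, 0.1]
opening: 0.639
```

>>> carry_out(
  deltas=[
    {"rot": [0, 0, 0], "linear": [0, 0, 0], "grip": 0.36},
    {"rot": [0, 0, 0], "linear": [0, 0, 0], "grip": 0.36},
  ],
)

```text
t: 11.37
tool_pos: [0.5167, -0.2, 0.2307]
eef_rot: [[0.345, 0.939, 0.003], [0.939, -0.345, -0.002], [-0.0, 0.004, -1.0]]
contact_force: [-0.2, 0.0, 0.3]
opening: 0.639
```

```bash
python3 -c "
from go import *
st()
over('wrist','w9.png',[tq(.5374,-.3061,67.8),tq(.5163,-.194,70.1)])
down(.5163,-.194,.007,-19.9); snap('scene','s9.png')
"
```

```text
t 11.37 tip [ 0.5173 -0.2002  0.0647] F [-0.2  0.   0.3] op 56.3 q [-33.4  32.8  87.7   0.   59.3 -13.2]
rot [0.2, 0.0, -0.2] lin [0.46, -0.24, 5.83] rows 1.4 t 11.42
```

View pics/w9o.png

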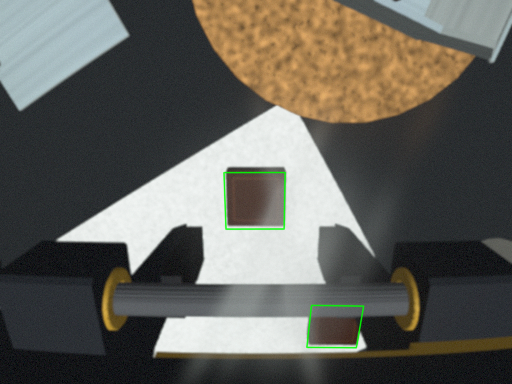

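View pics/s9.png

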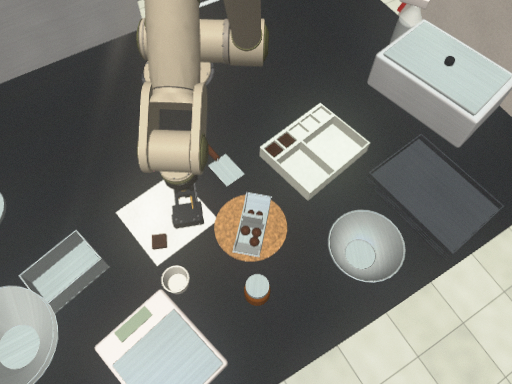

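Two tablets are in pockets (scene pixels (274,148), (287,140)); the next one matches the overlay at (255,200). Grasp.

>>> carry_out(
  deltas=[
    {"rot": [0.2, 0, -0.2], "linear": [0.5, -0.24, 2.5], "grip": 0.36},
    {"rot": [0.2, 0, -0.2], "linear": [0.5, -0.24, 5.5], "grip": 0.36},
    {"rot": [0.2, 0, -0.2], "linear": [0.5, -0.24, 5.8], "grip": 0.36},
    {"rot": [0.2, 0, -0.2], "linear": [0.5, -0.24, 5.8], "grip": 0.36},
    {"rot": [0.2, 0, -0.2], "linear": [0.5, -0.24, 5.8], "grip": 0.7},
    {"rot": [0.2, 0, -0.2], "linear": [0.5, -0.24, 5.8], "grip": 0.7},
    {"rot": [0.2, 0, -0.2], "linear": [0.5, -0.24, 5.8], "grip": 0.7},
    {"rot": [0.2, 0, -0.2], "linear": [0.5, -0.24, 5.8], "grip": 0.7},
    {"rot": [0.2, 0, -0.2], "linear": [0.5, -0.24, 5.8], "grip": 0.7},
  ],
  force=12,
)

```text
t: 12.22
tool_pos: [0.5168, -0.1931, 0.175]
eef_rot: [[0.339, 0.941, 0.003], [0.941, -0.339, -0.002], [-0.001, 0.004, -1.0]]
contact_force: [-0.4, 1.3, 6.9]
opening: 0.43
```

```bash
python3 -c "
from go import *
st(); down(*box2w(-.068,0),.10,11.1)
"
```

```text
t 12.22 tip [ 0.5173 -0.1935  0.009 ] F [-0.4  1.3  6.9] op 37.8 q [-32.8  37.4  90.7  -0.   51.7 -12.9]
rot [0.2, 0.1, -30.9] lin [33.31, -19.68, -9.2] rows 9.5 t 12.22
```

>>> carry_out(
  deltas=[
    {"rot": [0, 0, 0], "linear": [0, 0, -4], "grip": 0.7},
    {"rot": [0, 0, -2], "linear": [2, -1.2, -8], "grip": 0.7},
    {"rot": [0.2, 0, -30.9], "linear": [33.3, -19.7, -9.2], "grip": 0.7},
    {"rot": [0.2, 0, -30.9], "linear": [33.3, -19.7, -9.2], "grip": 0.7},
    {"rot": [0.2, 0, -30.9], "linear": [33.3, -19.7, -9.2], "grip": 0.7},
    {"rot": [0.2, 0, -30.9], "linear": [33.3, -19.7, -9.2], "grip": 0.7},
    {"rot": [0.2, 0, -30.9], "linear": [33.3, -19.7, -9.2], "grip": 0.7},
    {"rot": [0.2, 0, -30.9], "linear": [33.3, -19.7, -9.2], "grip": 0.7},
    {"rot": [0.2, 0, -30.9], "linear": [33.3, -19.7, -9.2], "grip": 0.7},
    {"rot": [0.2, 0, -30.9], "linear": [33.3, -19.7, -9.2], "grip": 0.7},
  ],
)

```text
t: 13.05
tool_pos: [0.4496, 0.1566, 0.2654]
eef_rot: [[-0.191, 0.982, 0.001], [0.982, 0.191, -0.002], [-0.002, 0.0, -1.0]]
contact_force: [0.9, 0.7, -0.0]
opening: 0.431
```

```bash
python3 -c "
from go import *
st(); down(*box2w(-.068,0),.068,11.1)
"
```

```text
t 13.05 tip [0.4497 0.1563 0.0994] F [ 0.9  0.7 -0. ] op 37.9 q [ 4.9 23.8 97.9 -0.1 58.3 -6. ]
rot [0.0, 0.1, -0.1] lin [3.11, 0.08, 3.14] rows 1.1 t 13.05
```

>>> carry_out(
  deltas=[
    {"rot": [0, 0.1, -0.1], "linear": [3.06, 0.08, 0], "grip": 0.7},
    {"rot": [0, 0.1, -0.1], "linear": [3.06, 0.08, 1], "grip": 0.7},
    {"rot": [0, 0.1, -0.1], "linear": [3.06, 0.08, 3.1], "grip": 0.7},
    {"rot": [0, 0.1, -0.1], "linear": [3.06, 0.08, 3.1], "grip": 0.7},
    {"rot": [0, 0.1, -0.1], "linear": [3.06, 0.08, 3.1], "grip": 0.7},
  ],
)

```text
t: 13.47
tool_pos: [0.4445, 0.1867, 0.2344]
eef_rot: [[-0.193, 0.981, -0.001], [0.981, 0.193, -0.0], [-0.0, -0.001, -1.0]]
contact_force: [0.7, -0.4, 1.4]
opening: 0.427
```

```bash
python3 -c "
from go import *
st(); snap('wrist','w10.png'); down(*box2w(-.068,0),.048,11.1)
"
```

```text
t 13.47 tip [0.4443 0.1866 0.0684] F [ 0.7 -0.4  1.4] op 37.5 q [ 8.7 27.1 99.  -0.  54.  -2.4]
rot [0.0, 0.0, 0.0] lin [0.07, -0.02, 2.1] rows 0.5 t 13.52
```

View pics/w10.png

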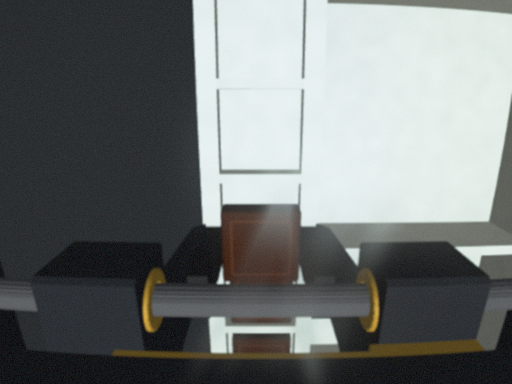

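>>> carry_out(
  deltas=[
    {"rot": [0, 0, 0], "linear": [0.12, -0.02, 0.8], "grip": 0.7},
    {"rot": [0, 0, 0], "linear": [0.12, -0.02, 1.2], "grip": 0.7},
    {"rot": [0, 0, 0], "linear": [0.12, -0.02, 1.6], "grip": 0.7},
    {"rot": [0, 0, 0], "linear": [0.12, -0.02, 1.9], "grip": 0.7},
    {"rot": [0, 0, 0], "linear": [0.12, -0.02, 2.1], "grip": 0.7},
    {"rot": [0, 0, 0], "linear": [0.12, -0.02, 2.1], "grip": 0.7},
    {"rot": [0, 0, 0], "linear": [0.12, -0.02, 2.1], "grip": 0.7},
  ],
)

```text
t: 14.1
tool_pos: [0.4444, 0.1876, 0.214]
eef_rot: [[-0.192, 0.981, 0.0], [0.981, 0.192, -0.0], [-0.0, 0.0, -1.0]]
contact_force: [0.6, -0.3, -0.1]
opening: 0.43
```

```bash
python3 -c "
from go import *
st(); snap('wrist','w11.png')
"
```

```text
t 14.1 tip [0.4445 0.1876 0.048 ] F [ 0.6 -0.3 -0.1] op 37.8 q [  8.8  29.1 100.1  -0.   50.8  -2.3]
```

View pics/w11.png

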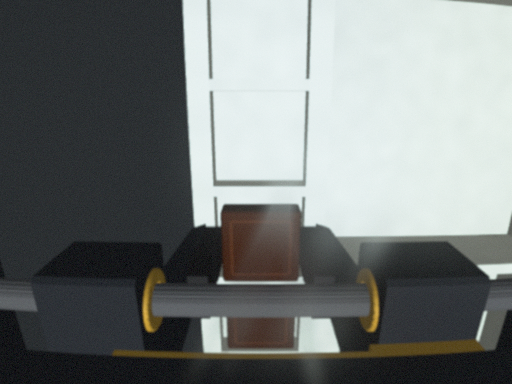

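>>> carry_out(
  deltas=[
    {"rot": [0, 0, 0], "linear": [0, 0, 0.1], "grip": 0.4},
    {"rot": [0, 0, 0], "linear": [0, 0, 0.1], "grip": 0.4},
    {"rot": [0, 0, 0], "linear": [0, 0, 0], "grip": 0.4},
    {"rot": [0, 0, 0], "linear": [0, 0, -2], "grip": 0.4},
    {"rot": [0, 0, 0], "linear": [0, 0, -3], "grip": 1},
    {"rot": [0, 0, 0], "linear": [0, 0, -3], "grip": 1},
    {"rot": [0, 0, 0], "linear": [0, 0, -3], "grip": 1},
    {"rot": [0, 0, 0], "linear": [0, 0, -3], "grip": 1},
    {"rot": [0, 0, 0], "linear": [0, 0, -2], "grip": 1},
    {"rot": [0, 0, 0], "linear": [0, 0, -1], "grip": 1},
  ],
)

```text
t: 14.98
tool_pos: [0.4443, 0.1876, 0.2234]
eef_rot: [[-0.192, 0.981, 0.001], [0.981, 0.192, 0.0], [-0.0, 0.001, -1.0]]
contact_force: [0.6, -0.1, -0.4]
opening: 0.171
```

>>> carry_out(
  deltas=[
    {"rot": [0, 0, 0], "linear": [0, 0, 0.3], "grip": 1},
    {"rot": [0, 0, 0], "linear": [0, 0, 0.8], "grip": 1},
    {"rot": [0, 0, 0], "linear": [0, 0, 1.1], "grip": 1},
    {"rot": [0, 0, 0], "linear": [0, 0, 1.3], "grip": 1},
    {"rot": [0, 0, 0], "linear": [0, 0, 1.35], "grip": 1},
  ],
)

```text
t: 15.4
tool_pos: [0.4441, 0.1876, 0.2113]
eef_rot: [[-0.193, 0.981, 0.001], [0.981, 0.193, -0.0], [-0.0, 0.001, -1.0]]
contact_force: [-9.0, -2.6, 28.0]
opening: 0.007
```

```bash
python3 -c "
from go import *
st(); down(.5374,-.3061,.08,-22.2)
"
```

```text
t 15.4 tip [0.4443 0.1876 0.0453] F [-9.  -2.6 28. ] op 0.6 q [  8.8  29.3 100.3  -0.   50.3  -2.3]
rot [0.1, 0.0, 33.3] lin [-50.25, -0.36, -3.45] rows 12.1 t 15.4
```

Last tablet on the sheet.

>>> carry_out(
  deltas=[
    {"rot": [0, 0, 0], "linear": [0, 0, -4], "grip": 0.36},
    {"rot": [0, 0, 33.3], "linear": [-50.25, -0.4, -5], "grip": 0.36},
    {"rot": [0, 0, 33.3], "linear": [-50.25, -0.4, -5], "grip": 0.36},
    {"rot": [0, 0, 33.3], "linear": [-50.25, -0.4, -5], "grip": 0.36},
    {"rot": [0, 0, 33.3], "linear": [-50.25, -0.4, -5], "grip": 0.36},
    {"rot": [0, 0, 33.3], "linear": [-50.25, -0.4, -5], "grip": 0.36},
    {"rot": [0, 0, 33.3], "linear": [-50.25, -0.4, -5], "grip": 0.36},
    {"rot": [0, 0, 33.3], "linear": [-50.25, -0.4, -5], "grip": 0.36},
    {"rot": [0, 0, 33.3], "linear": [-50.25, -0.4, -5], "grip": 0.36},
    {"rot": [0, 0, 33.3], "linear": [-50.25, -0.4, -5], "grip": 0.36},
  ],
)

```text
t: 16.23
tool_pos: [0.5133, -0.183, 0.2591]
eef_rot: [[0.378, 0.926, 0.001], [0.926, -0.378, -0.0], [0.0, 0.001, -1.0]]
contact_force: [1.2, 0.7, 0.0]
opening: 0.643
```

```bash
python3 -c "
from go import *
st(); snap('side','d12.png'); down(.5374,-.3061,.065,-22.2)
"
```

```text
t 16.23 tip [ 0.5136 -0.1831  0.0931] F [1.2 0.7 0. ] op 56.6 q [-32.1  29.9  87.4   0.   62.6  -9.9]
rot [0.3, 0.1, -0.2] lin [-9.92, 6.54, 2.9] rows 2.9 t 16.28
```

View pics/d12.png

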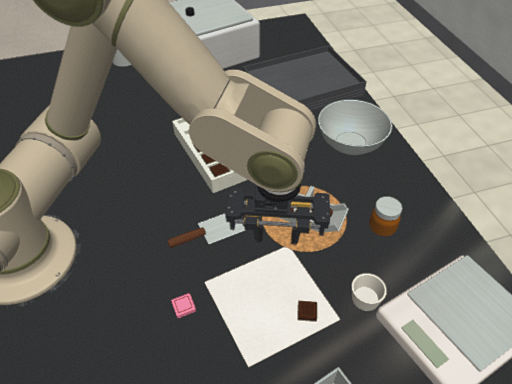

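>>> carry_out(
  deltas=[
    {"rot": [0.2, 0, -0.2], "linear": [-9.9, 6.54, 2.9], "grip": 0.36},
    {"rot": [0.2, 0, -0.2], "linear": [-9.9, 6.54, 2.9], "grip": 0.36},
    {"rot": [0.2, 0, -0.2], "linear": [-9.9, 6.54, 2.9], "grip": 0.36},
    {"rot": [0.2, 0, -0.2], "linear": [-9.9, 6.54, 2.9], "grip": 0.36},
    {"rot": [0.2, 0, -0.2], "linear": [-9.9, 6.54, 2.9], "grip": 0.36},
    {"rot": [0.2, 0, -0.2], "linear": [-9.9, 6.54, 2.9], "grip": 0.36},
  ],
)

```text
t: 16.78
tool_pos: [0.5373, -0.3056, 0.2307]
eef_rot: [[0.379, 0.926, 0.001], [0.926, -0.379, -0.002], [-0.002, 0.001, -1.0]]
contact_force: [-0.2, 1.0, 0.4]
opening: 0.641
```

```bash
python3 -c "
from go import *
st(); print(ray(eyes.camera_params('scene'),[(175,275)],.042))
over('wrist','w13.png',[tq(.5374,-.3061,67.8)])
down(.5374,-.3061,.007,-22.2)
"
```

```text
t 16.78 tip [ 0.5374 -0.3059  0.0647] F [-0.2  1.   0.4] op 56.4 q [-40.6  37.9  76.5  -0.1  65.4 -18.3]
[[ 0.6546572  -0.30984679  0.042     ]]
rot [0.1, 0.1, 0.0] lin [-0.1, 0.03, 5.81] rows 1.4 t 16.83
```

View pics/w13o.png

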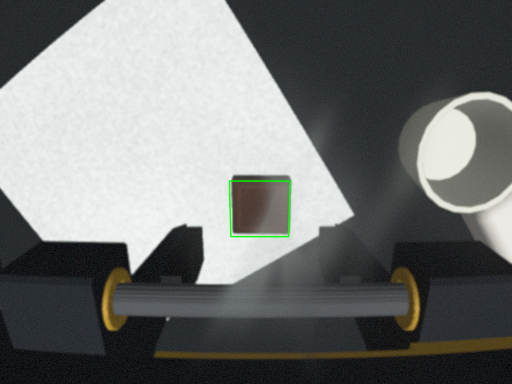

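>>> carry_out(
  deltas=[
    {"rot": [0, 0, 0], "linear": [-0.05, 0.03, 2.5], "grip": 0.36},
    {"rot": [0, 0, 0], "linear": [-0.05, 0.03, 5.5], "grip": 0.36},
    {"rot": [0, 0, 0], "linear": [-0.05, 0.03, 5.8], "grip": 0.36},
    {"rot": [0, 0, 0], "linear": [-0.05, 0.03, 5.8], "grip": 0.36},
    {"rot": [0, 0, 0], "linear": [-0.05, 0.03, 5.8], "grip": 0.7},
    {"rot": [0, 0, 0], "linear": [-0.05, 0.03, 5.8], "grip": 0.7},
    {"rot": [0, 0, 0], "linear": [-0.05, 0.03, 5.8], "grip": 0.7},
    {"rot": [0, 0, 0], "linear": [-0.05, 0.03, 5.8], "grip": 0.7},
    {"rot": [0, 0, 0], "linear": [-0.05, 0.03, 5.8], "grip": 0.7},
  ],
  force=12,
)

```text
t: 17.58
tool_pos: [0.5378, -0.3056, 0.1747]
eef_rot: [[0.378, 0.926, 0.003], [0.926, -0.378, -0.004], [-0.002, 0.004, -1.0]]
contact_force: [-0.2, 1.7, 6.3]
opening: 0.427
```

```bash
python3 -c "
from go import *
st(); down(*box2w(-.068,.049),.10,11.1)
"
```

```text
t 17.58 tip [ 0.5383 -0.3062  0.0087] F [-0.2  1.7  6.3] op 37.6 q [-40.5  42.1  79.1  -0.1  58.5 -18.3]
rot [0.2, 0.2, -33.3] lin [46.18, -29.91, -9.37] rows 13.4 t 17.58
```

>>> carry_out(
  deltas=[
    {"rot": [0, 0, 0], "linear": [0, 0, -4], "grip": 0.7},
    {"rot": [0, 0, -2], "linear": [2, -1.3, -8], "grip": 0.7},
    {"rot": [0.2, 0.2, -33.3], "linear": [46.2, -29.9, -9.4], "grip": 0.7},
    {"rot": [0.2, 0.2, -33.3], "linear": [46.2, -29.9, -9.4], "grip": 0.7},
    {"rot": [0.2, 0.2, -33.3], "linear": [46.2, -29.9, -9.4], "grip": 0.7},
    {"rot": [0.2, 0.2, -33.3], "linear": [46.2, -29.9, -9.4], "grip": 0.7},
    {"rot": [0.2, 0.2, -33.3], "linear": [46.2, -29.9, -9.4], "grip": 0.7},
    {"rot": [0.2, 0.2, -33.3], "linear": [46.2, -29.9, -9.4], "grip": 0.7},
    {"rot": [0.2, 0.2, -33.3], "linear": [46.2, -29.9, -9.4], "grip": 0.7},
    {"rot": [0.2, 0.2, -33.3], "linear": [46.2, -29.9, -9.4], "grip": 0.7},
  ],
)

```text
t: 18.42
tool_pos: [0.4708, 0.0447, 0.2611]
eef_rot: [[-0.192, 0.981, 0.001], [0.981, 0.192, -0.0], [-0.0, 0.001, -1.0]]
contact_force: [1.4, -0.2, -1.4]
opening: 0.43
```

```bash
python3 -c "
from go import *
st(); down(*box2w(-.068,.049),.10,11.1)
"
```

```text
t 18.42 tip [0.471  0.0447 0.0951] F [ 1.4 -0.2 -1.4] op 37.8 q [ -9.   23.9  98.7  -0.   57.3 -20. ]
rot [0.1, 0.0, -0.0] lin [19.39, 0.15, -0.5] rows 4.7 t 18.42
```

>>> carry_out(
  deltas=[
    {"rot": [0, 0, 0], "linear": [19.34, 0.15, -0.5], "grip": 0.7},
    {"rot": [0, 0, 0], "linear": [19.34, 0.15, -0.5], "grip": 0.7},
    {"rot": [0, 0, 0], "linear": [19.34, 0.15, -0.5], "grip": 0.7},
    {"rot": [0, 0, 0], "linear": [19.34, 0.15, -0.5], "grip": 0.7},
    {"rot": [0, 0, 0], "linear": [19.34, 0.15, -0.5], "grip": 0.7},
    {"rot": [0, 0, 0], "linear": [19.34, 0.15, -0.5], "grip": 0.7},
    {"rot": [0, 0, 0], "linear": [19.34, 0.15, 0.5], "grip": 0.7},
    {"rot": [0, 0, 0], "linear": [19.34, 0.15, 2.7], "grip": 0.7},
    {"rot": [0, 0, 0], "linear": [19.34, 0.15, 2.7], "grip": 0.7},
    {"rot": [0, 0, 0], "linear": [19.34, 0.15, 2.7], "grip": 0.7},
  ],
)

```text
t: 19.25
tool_pos: [0.4352, 0.2344, 0.234]
eef_rot: [[-0.192, 0.981, -0.001], [0.981, 0.192, -0.001], [-0.001, -0.001, -1.0]]
contact_force: [0.9, -0.4, 0.5]
opening: 0.428
```

```bash
python3 -c "
from go import *
st(); snap('wrist','w14.png'); down(*box2w(-.068,.049),.048,11.1)
"
```

```text
t 19.25 tip [0.4351 0.2343 0.068 ] F [ 0.9 -0.4  0.5] op 37.7 q [14.6 28.  97.1 -0.  54.9  3.5]
rot [0.1, 0.0, -0.1] lin [0.09, -0.03, 2.06] rows 0.5 t 19.3
```

View pics/w14.png

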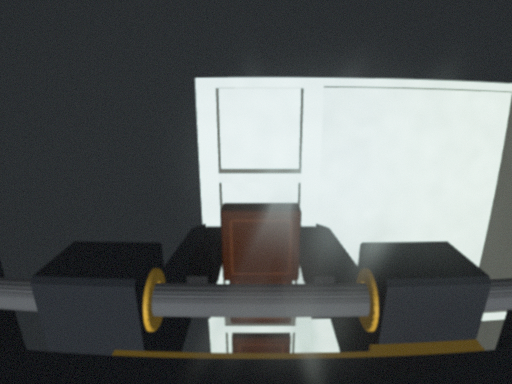

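>>> carry_out(
  deltas=[
    {"rot": [0, 0, 0], "linear": [0.1, -0.03, 0.8], "grip": 0.7},
    {"rot": [0, 0, 0], "linear": [0.1, -0.03, 1.2], "grip": 0.7},
    {"rot": [0, 0, 0], "linear": [0.1, -0.03, 1.6], "grip": 0.7},
    {"rot": [0, 0, 0], "linear": [0.1, -0.03, 1.9], "grip": 0.7},
    {"rot": [0, 0, 0], "linear": [0.1, -0.03, 2.05], "grip": 0.7},
    {"rot": [0, 0, 0], "linear": [0.1, -0.03, 2.05], "grip": 0.7},
    {"rot": [0, 0, 0], "linear": [0.1, -0.03, 2.05], "grip": 0.7},
  ],
)

```text
t: 19.88
tool_pos: [0.435, 0.2354, 0.2141]
eef_rot: [[-0.192, 0.981, 0.001], [0.981, 0.192, -0.0], [-0.001, 0.001, -1.0]]
contact_force: [-0.0, 0.4, -0.4]
opening: 0.427
```

```bash
python3 -c "
from go import *
st()
"
```

```text
t 19.88 tip [0.4352 0.2353 0.0481] F [-0.   0.4 -0.4] op 37.6 q [14.7 29.9 98.2 -0.  51.9  3.7]
```

>>> carry_out(
  deltas=[
    {"rot": [0, 0, 0], "linear": [0, 0, 0.1], "grip": 0.4},
    {"rot": [0, 0, 0], "linear": [0, 0, 0.1], "grip": 0.4},
    {"rot": [0, 0, 0], "linear": [0, 0, 0], "grip": 0.4},
    {"rot": [0, 0, 0], "linear": [0, 0, -2], "grip": 0.4},
    {"rot": [0, 0, 0], "linear": [0, 0, -3], "grip": 1},
    {"rot": [0, 0, 0], "linear": [0, 0, -3], "grip": 1},
    {"rot": [0, 0, 0], "linear": [0, 0, -3], "grip": 1},
    {"rot": [0, 0, 0], "linear": [0, 0, -3], "grip": 1},
    {"rot": [0, 0, 0], "linear": [0, 0, -2], "grip": 1},
    {"rot": [0, 0, 0], "linear": [0, 0, -1], "grip": 1},
  ],
)

```text
t: 20.72
tool_pos: [0.4349, 0.2353, 0.2235]
eef_rot: [[-0.192, 0.981, 0.001], [0.981, 0.192, -0.0], [-0.0, 0.001, -1.0]]
contact_force: [-0.4, -0.5, -0.8]
opening: 0.169
```

>>> carry_out(
  deltas=[
    {"rot": [0, 0, 0], "linear": [0, 0, 0.3], "grip": 1},
    {"rot": [0, 0, 0], "linear": [0, 0, 0.8], "grip": 1},
    {"rot": [0, 0, 0], "linear": [0, 0, 1.1], "grip": 1},
    {"rot": [0, 0, 0], "linear": [0, 0, 1.3], "grip": 1},
    {"rot": [0, 0, 0], "linear": [0, 0, 1.35], "grip": 1},
  ],
)

```text
t: 21.13
tool_pos: [0.4347, 0.2353, 0.2114]
eef_rot: [[-0.192, 0.981, 0.001], [0.981, 0.192, -0.0], [-0.001, 0.001, -1.0]]
contact_force: [-7.5, -3.9, 25.0]
opening: 0.006
```

```bash
python3 -c "
from go import *
st()
plan(Rdown(11.1),[.511,.2,.20])
"
```

```text
t 21.13 tip [0.435  0.2352 0.0454] F [-7.5 -3.9 25. ] op 0.6 q [14.7 30.2 98.4 -0.1 51.4  3.7]
rot [0.1, 0.0, -0.0] lin [-4.94, 6.83, -15.45] rows 4.2 t 21.13
```

>>> carry_out(
  deltas=[
    {"rot": [0, 0, 0], "linear": [0, 2, -4], "grip": 1},
    {"rot": [0, 0, 0], "linear": [0, 4, -8], "grip": 1},
    {"rot": [0, 0, 0], "linear": [-2, 5, -12], "grip": 1},
    {"rot": [0, 0, 0], "linear": [-3, 5, -16], "grip": 1},
    {"rot": [0, 0, 0], "linear": [-4, 5, -20], "grip": 1},
    {"rot": [0, 0, 0], "linear": [-4, 5, -20], "grip": 1},
  ],
)

```text
t: 21.63
tool_pos: [0.4915, 0.2047, 0.4178]
eef_rot: [[-0.191, 0.982, 0.012], [0.982, 0.191, 0.001], [-0.001, 0.012, -1.0]]
contact_force: [-0.1, -0.2, 0.7]
opening: 0.005
```

>>> carry_out(
  deltas=[
    {"rot": [50, 0, 0], "linear": [0, 0, 0], "grip": 1},
    {"rot": [50, 0, 0], "linear": [0, 0, 0], "grip": 1},
    {"rot": [50, 0, 0], "linear": [0, 0, 0], "grip": 1},
    {"rot": [50, 0, 0], "linear": [0, 0, 0], "grip": 1},
    {"rot": [50, 0, 0], "linear": [0, 0, 0], "grip": 1},
    {"rot": [50, 0, 0], "linear": [0, 0, 0], "grip": 1},
    {"rot": [50, 0, 0], "linear": [0, 0, 0], "grip": 1},
    {"rot": [50, 0, 0], "linear": [0, 0, 0], "grip": 1},
  ],
)

```text
t: 22.3
tool_pos: [0.4919, 0.2048, 0.4166]
eef_rot: [[-0.191, 0.635, -0.748], [0.982, 0.123, -0.146], [-0.001, -0.762, -0.647]]
contact_force: [0.2, 1.0, -0.5]
opening: 0.009
```

```bash
cat >> go.py <<'E'
import json
def rec():
    s=st(); open('data.jsonl','a').write(json.dumps([s['joint_pos'].tolist(),s['tool_pos'].tolist(),s['eef_rot'].tolist()])+'\n')
E
python3 -c "
from go import *
rec(); snap('scene','s15.png')"
```

```text
t 22.3 tip [0.3677 0.1805 0.3092] F [ 0.2  1.  -0.5] op 0.8 q [ 10.   27.2  68.5  -1.1 134.   -1.4]
```

>>> carry_out(
  deltas=[
    {"rot": [-50, 0, 0], "linear": [0, 0, 0], "grip": 1},
    {"rot": [-50, 0, 0], "linear": [0, 0, 0], "grip": 1},
    {"rot": [-50, 0, 0], "linear": [0, 0, 0], "grip": 1},
    {"rot": [-50, 0, 0], "linear": [0, 0, 0], "grip": 1},
    {"rot": [-50, 0, 0], "linear": [0, 0, 0], "grip": 1},
    {"rot": [-50, 0, 0], "linear": [0, 0, 0], "grip": 1},
    {"rot": [-50, 0, 0], "linear": [0, 0, 0], "grip": 1},
  ],
)

```text
t: 22.93
tool_pos: [0.4917, 0.2049, 0.4175]
eef_rot: [[-0.191, 0.981, 0.023], [0.982, 0.191, 0.003], [-0.001, 0.024, -1.0]]
contact_force: [-0.2, 0.2, 0.6]
opening: 0.002
```

>>> carry_out(
  deltas=[
    {"rot": [-10, 40, 0], "linear": [0, 0, 0], "grip": 1},
    {"rot": [-10, 40, 0], "linear": [0, 0, 0], "grip": 1},
    {"rot": [-10, 40, 0], "linear": [0, 0, 0], "grip": 1},
    {"rot": [-10, 40, 0], "linear": [0, 0, 0], "grip": 1},
    {"rot": [-10, 40, 0], "linear": [0, 0, 0], "grip": 1},
    {"rot": [-10, 40, 0], "linear": [0, 0, 0], "grip": 1},
    {"rot": [-10, 40, 0], "linear": [0, 0, 0], "grip": 1},
  ],
)

```text
t: 23.52
tool_pos: [0.4916, 0.2044, 0.4175]
eef_rot: [[-0.218, 0.974, 0.056], [0.738, 0.127, 0.663], [0.639, 0.186, -0.746]]
contact_force: [-0.3, 0.9, -0.2]
opening: 0.008
```

```bash
python3 -c "
from go import *
rec()"
```

```text
t 23.52 tip [0.5009 0.3145 0.2936] F [-0.3  0.9 -0.2] op 0.7 q [  3.6  18.1  81.6  42.5  77.2 -16.4]
```

>>> carry_out(
  deltas=[
    {"rot": [0, -50, 30], "linear": [0, 0, 0], "grip": 1},
    {"rot": [0, -50, 30], "linear": [0, 0, 0], "grip": 1},
    {"rot": [0, -50, 30], "linear": [0, 0, 0], "grip": 1},
    {"rot": [0, -50, 30], "linear": [0, 0, 0], "grip": 1},
    {"rot": [0, -50, 30], "linear": [0, 0, 0], "grip": 1},
    {"rot": [0, -50, 30], "linear": [0, 0, 0], "grip": 1},
    {"rot": [0, -50, 30], "linear": [0, 0, 0], "grip": 1},
    {"rot": [0, -50, 30], "linear": [0, 0, 0], "grip": 1},
  ],
)

```text
t: 24.18
tool_pos: [0.4915, 0.2045, 0.4183]
eef_rot: [[0.35, 0.937, 0.0], [0.929, -0.347, -0.128], [-0.12, 0.045, -0.992]]
contact_force: [-0.0, 0.3, -0.4]
opening: 0.004
```

```bash
python3 -c "
from go import *
rec()"
```

```text
t 24.18 tip [0.4915 0.1832 0.2536] F [-0.   0.3 -0.4] op 0.3 q [11.  19.9 75.1 -7.3 86.4 32. ]
```

```bash
cat > kin.py <<'E'
from go import *
from scipy.optimize import least_squares
def rodr(ax,p,q):
    R=Ro.from_rotvec(np.asarray(ax)*q).as_matrix(); T=np.eye(4); T[:3,:3]=R; T[:3,3]=p-R@p; return T
def fk(P,q,sg=(1,1)):
    x2,z2,x3,z3,x4,y4,x5,z5,x6,y6,z6,gam=P
    q=np.radians(q)
    T=rodr([0,0,1],np.zeros(3),q[0])@rodr([0,1,0],np.array([x2,0,z2]),q[1])@rodr([0,1,0],np.array([x3,0,z3]),q[2])@rodr([0,0,sg[0]],np.array([x4,y4,0]),q[3])@rodr([0,1,0],np.array([x5,0,z5]),q[4])@rodr([0,0,sg[1]],np.array([x6,y6,0]),q[5])
    H=np.eye(4); H[:3,:3]=Ro.from_euler('z',gam).as_matrix(); H[:3,3]=[x6,y6,z6]; return T@H
E
cat > kfit.py <<'E'
from kin import *
D=[json.loads(l) for l in open('data.jsonl')]
D=[(np.array(a),np.array(b),np.array(c)) for a,b,c in D]
D.append((np.array([-78.798,21.8405,74.3837,0,83.857,-12.336]),np.array([.21963,-.5042,.40415]),np.array([[.9168,.39935,0],[.39935,-.9168,.0014],[0,-.0014,-1.]])))
logs=[([.4088,-.2113,.0077],[-42.1,31.9,105.7,0,42.3,-36.3]),([.4634,.0915,.1102],[-3.2,22.6,97.7,-.1,59.6,-14.3]),([.4632,.0905,.0875],[-3.3,24.6,99.3,-.1,56.1,-14.5]),([.436,-.3197,.0085],[-48.7,36.7,92.6,-.2,50.6,-76.4]),([.5173,-.1935,.009],[-32.8,37.4,90.7,0,51.7,-12.9]),([.4445,.1876,.048],[8.8,29.1,100.1,0,50.8,-2.3]),([.5383,-.3062,.0087],[-40.5,42.1,79.1,-.1,58.5,-18.3])]
best=None
for s4 in (1,-1):
  for s6 in (1,-1):
    def res(P):
        o=[P*1e-3]
        for q,p,R in D:
            T=fk(P,q,(s4,s6)); o+=[T[:3,3]-p,(T[:3,:3]-R).ravel()*.15]
        for tip,q in logs:
            T=fk(P,np.array(q),(s4,s6)); o+=[T[:3,3]+L*T[:3,2]-tip]
        return np.concatenate(o)
    for g in (0,1.57,3.14,-1.57):
      for d in (.1,-.1):
        r=least_squares(res,[0,.2,0,.6,0,d,0,1,0,d,1.1,g])
        if best is None or r.cost<best[0]: best=(r.cost,(s4,s6),r.x,r.fun)
print(best[0],best[1],best[2].round(4)); f=best[3][12:]
print('max',np.abs(f).max()); json.dump([best[1],best[2].tolist()],open('kin.json','w'))
E
python3 kfit.py
```

```text
2.84567039599353e-06 (1, 1) [-6.0000e-04  1.2960e-01  3.0000e-04  6.6790e-01  1.0360e-01  1.1750e-01
  1.0350e-01  1.0182e+00  1.0370e-01  1.1740e-01  1.1024e+00  1.5708e+00]
max 0.0002479963624293924
```

```bash
cat >> kin.py <<'E'
_s,_P=json.load(open('kin.json')) if __import__('os').path.exists('kin.json') else ((1,1),None)
LO=np.array([-178.18,-50.72,12.68,-81.47,9.98,-165.26]); HI=np.array([178.18,133.34,142.11,261.47,163.14,165.26])
def ik(R,p,q0):
    def f(q):
        T=fk(_P,q,_s); return np.concatenate([(T[:3,3]-p)*10,(T[:3,:3]-R).ravel()])
    r=least_squares(f,np.clip(q0,LO+.1,HI-.1),bounds=(LO,HI),x_scale=50); return r.x,np.abs(r.fun).max()
def pour(side,phi,th,lip,s=1,zg=.062,zlip=.031):
    """side +1 truffle / -1 nuts; lip world pos -> tool R,p(TCP) ; s tool y vs dish y"""
    a,t=np.radians(phi),np.radians(th); u=np.array([np.cos(a),np.sin(a),0]); k=np.array([0,0,1.])
    zd=np.sin(t)*u+np.cos(t)*k; o=np.cos(t)*u-np.sin(t)*k; yd=side*o
    grip=np.asarray(lip)-.085*o-(.029-zg)*zd
    y=s*yd; z=-zd; R=np.c_[np.cross(y,z),y,z]; return R,grip-.1473*z,grip
E
python3 - <<'E'
from kin import *
for side,ctr in ((1,(.03,.052)),(-1,(.03,-.072))):
  for s in (1,-1):
    out=[]
    for phi in range(0,360,15):
      rel=np.radians(phi)-BY; c=box2w(ctr[0]-.035*np.cos(rel),ctr[1]-.035*np.sin(rel))
      seeds=[np.array([10,30,70,a,90,b]) for a in(0,60,180,-60) for b in (0,120,-120)]
      ok=None
      for sd in seeds:
        q=sd; good=True; qs=[]
        for th in (55,20):
          R,p,g=pour(side,phi,th,[*c,.065+.0*(55-th)],s); q,e=ik(R,p,q)
          m=np.minimum(q-LO,HI-q).min()
          if e>2e-3 or m<3: good=False;break
          qs.append(q)
        if good: ok=qs; break
      if ok: out.append((phi,ok[0].round(0).tolist(),ok[1].round(0).tolist()))
    print('side',side,'s',s); [print('  ',o) for o in out]
E
```

```text
side 1 s 1
   (0, [12.0, 48.0, 60.0, 12.0, 126.0, 14.0], [15.0, 32.0, 84.0, 5.0, 84.0, 14.0])
   (15, [14.0, 49.0, 58.0, -1.0, 129.0, -1.0], [14.0, 32.0, 84.0, -0.0, 84.0, -1.0])
   (30, [17.0, 49.0, 57.0, -13.0, 127.0, -15.0], [14.0, 32.0, 84.0, -6.0, 84.0, -15.0])
   (45, [20.0, 48.0, 59.0, -24.0, 123.0, -29.0], [13.0, 32.0, 84.0, -11.0, 82.0, -29.0])
   (60, [22.0, 47.0, 61.0, -34.0, 116.0, -40.0], [13.0, 32.0, 83.0, -15.0, 79.0, -43.0])
   (75, [24.0, 45.0, 65.0, -41.0, 106.0, -49.0], [12.0, 32.0, 83.0, -18.0, 75.0, -56.0])
   (90, [26.0, 43.0, 70.0, -48.0, 96.0, -56.0], [12.0, 33.0, 82.0, -21.0, 71.0, -70.0])
   (105, [27.0, 41.0, 76.0, -54.0, 84.0, -61.0], [12.0, 33.0, 81.0, -22.0, 67.0, -84.0])
   (120, [27.0, 38.0, 82.0, -60.0, 71.0, -66.0], [12.0, 34.0, 80.0, -22.0, 62.0, -98.0])
   (135, [27.0, 36.0, 88.0, -67.0, 58.0, -69.0], [12.0, 34.0, 78.0, -20.0, 58.0, -113.0])
   (150, [25.0, 33.0, 94.0, -75.0, 44.0, -71.0], [13.0, 35.0, 78.0, -17.0, 54.0, -129.0])
   (210, [10.0, 29.0, 105.0, 111.0, 18.0, 56.0], [15.0, 36.0, 76.0, 7.0, 49.0, 162.0])
   (225, [6.0, 29.0, 103.0, 91.0,
[... 4969 characters left out ...]
17.0, 53.0, 130.0])
   (240, [-12.0, 31.0, 100.0, 71.0, 55.0, 61.0], [4.0, 33.0, 80.0, 20.0, 56.0, 114.0])
   (255, [-12.0, 33.0, 95.0, 62.0, 68.0, 59.0], [4.0, 33.0, 81.0, 22.0, 61.0, 99.0])
   (270, [-12.0, 35.0, 89.0, 55.0, 79.0, 55.0], [4.0, 33.0, 82.0, 22.0, 65.0, 85.0])
   (285, [-11.0, 38.0, 83.0, 48.0, 91.0, 51.0], [4.0, 32.0, 83.0, 21.0, 70.0, 71.0])
   (300, [-9.0, 40.0, 77.0, 40.0, 101.0, 45.0], [4.0, 32.0, 84.0, 19.0, 74.0, 57.0])
   (315, [-7.0, 42.0, 72.0, 33.0, 110.0, 37.0], [4.0, 31.0, 85.0, 15.0, 78.0, 44.0])
   (330, [-4.0, 44.0, 68.0, 24.0, 118.0, 27.0], [3.0, 31.0, 86.0, 11.0, 80.0, 30.0])
   (345, [-1.0, 46.0, 64.0, 13.0, 123.0, 15.0], [3.0, 30.0, 87.0, 6.0, 82.0, 16.0])
```

```bash
python3 -c "
from go import *
plan(Rdown(-41.6),[.60,-.06,.17])
p=eyes.camera_params('scene'); im=cv2.imread('pics/scene0.png')
# mat circle: ellipse fit of orange
h=cv2.cvtColor(im,cv2.COLOR_BGR2HSV); m=cv2.inRange(h,(8,60,90),(22,255,255))
x=np.zeros_like(m); x[180:275,205:300]=m[180:275,205:300]
c=max(cv2.findContours(x,0,cv2.CHAIN_APPROX_NONE)[0],key=cv2.contourArea); c=cv2.convexHull(c).reshape(-1,2)
w=ray(p,c,.003)[:,:2]; 
from scipy.optimize import least_squares
print(least_squares(lambda q:np.hypot(*(w-q[:2]).T)-q[2],[.62,-.08,.1],loss='soft_l1',f_scale=.001).x)
"
```

```text
rot [3.8, 6.4, 21.1] lin [-19.79, 18.97, 11.55] rows 7.1 t 24.18
[ 0.62020686 -0.07871445  0.09850558]
```

>>> carry_out(
  deltas=[
    {"rot": [3.8, 6.4, 21.1], "linear": [-19.8, 18.97, 11.5], "grip": 0.5},
    {"rot": [3.8, 6.4, 21.1], "linear": [-19.8, 18.97, 11.5], "grip": 0.5},
    {"rot": [3.8, 6.4, 21.1], "linear": [-19.8, 18.97, 11.5], "grip": 0.5},
    {"rot": [3.8, 6.4, 21.1], "linear": [-19.8, 18.97, 11.5], "grip": 0.5},
    {"rot": [3.8, 6.4, 21.1], "linear": [-19.8, 18.97, 11.5], "grip": 0.5},
    {"rot": [3.8, 6.4, 21.1], "linear": [-19.8, 18.97, 11.5], "grip": 0.5},
    {"rot": [3.8, 6.4, 21.1], "linear": [-19.8, 18.97, 11.5], "grip": 0.5},
    {"rot": [3.8, 6.4, 21.1], "linear": [-19.8, 18.97, 11.5], "grip": 0.5},
    {"rot": [3.8, 6.4, 21.1], "linear": [-19.8, 18.97, 11.5], "grip": 0.5},
    {"rot": [3.8, 6.4, 21.1], "linear": [-19.8, 18.97, 11.5], "grip": 0.5},
  ],
)

```text
t: 25.02
tool_pos: [0.5999, -0.0594, 0.3369]
eef_rot: [[0.664, 0.748, 0.002], [0.748, -0.664, -0.001], [0.0, 0.002, -1.0]]
contact_force: [-0.1, -1.4, 0.5]
opening: 0.499
```

```bash
cat >> go.py <<'E'
def dishpts(x,y,yaw,pts,zb=.003):
    a=np.radians(yaw); c,s=np.cos(a),np.sin(a)
    return [[x+c*i-s*j,y+s*i+c*j,k+zb] for i,j,k in pts]
GR=[(-.025,-.005,.075),(.025,-.005,.075),(.025,.005,.075),(-.025,.005,.075)]
LP=[(-.034,-.085,.029),(.034,-.085,.029),(.034,.085,.029),(-.034,.085,.029)]
E
python3 -c "
from go import *
st(); im,p=snap('wrist','w16.png')
over('wrist','w17.png',[dishpts(.626,-.076,-131.6,GR),dishpts(.626,-.076,-131.6,LP)])
snap('scene','s17.png')
"
```

```text
t 25.02 tip [ 0.6002 -0.0597  0.1709] F [-0.1 -1.4  0.5] op 43.9 q [-16.9  30.1  71.9  -0.   77.9  24.7]
```

View pics/w17o.png

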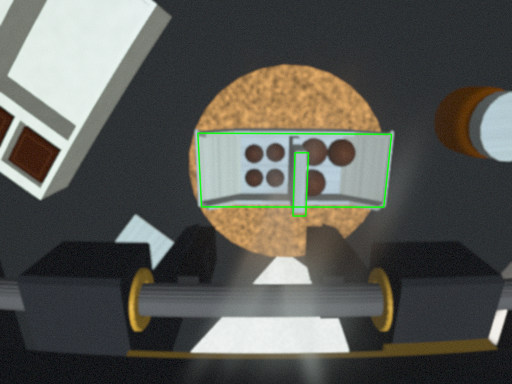

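View pics/s17.png

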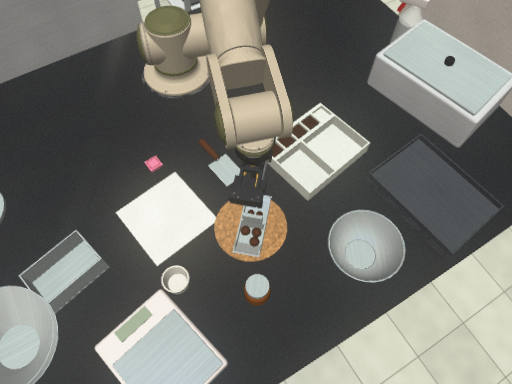

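```bash
python3 -c "
from go import *
crop('w17o.png',190,110,210,120,3.8,'c18.png'); plan(Rdown(-41.6),[.626,-.076,.065+.019],ahead=.166)"
```

```text
rot [0.1, -0.1, 0.1] lin [0.41, 3.13, 8.76] rows 2.2 t 25.17
```

View pics/c18.png

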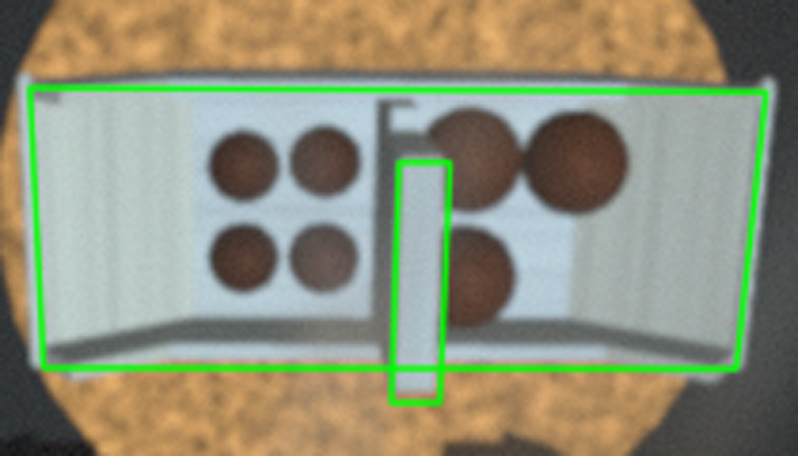

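>>> carry_out(
  deltas=[
    {"rot": [0, 0, 0], "linear": [0.4, 3.13, 4], "grip": 0.5},
    {"rot": [0, 0, 0], "linear": [0.4, 3.13, 6], "grip": 0.5},
    {"rot": [0, 0, 0], "linear": [0.4, 3.13, 7], "grip": 0.5},
    {"rot": [0, 0, 0], "linear": [0.4, 3.13, 7], "grip": 0.5},
    {"rot": [0, 0, 0], "linear": [0.4, 3.13, 7], "grip": 0.5},
  ],
)

```text
t: 25.58
tool_pos: [0.6257, -0.0752, 0.2686]
eef_rot: [[0.662, 0.75, 0.003], [0.75, -0.662, -0.001], [0.001, 0.003, -1.0]]
contact_force: [-0.0, 0.2, 0.3]
opening: 0.501
```

```bash
python3 -c "
from go import *
st(); 
over('wrist','w19.png',[dishpts(.626,-.076,-131.6,GR),dishpts(.626,-.076,-131.6,LP)])
plan(Rdown(-41.6),[.626,-.076,.046],ahead=.166)"
```

```text
t 25.58 tip [ 0.6262 -0.0753  0.1026] F [-0.   0.2  0.3] op 44.1 q [-17.6  36.5  72.1  -0.   71.3  23.8]
rot [0.2, -0.1, 0.2] lin [-0.05, 0.03, 5.74] rows 1.4 t 25.63
```

View pics/w19o.png

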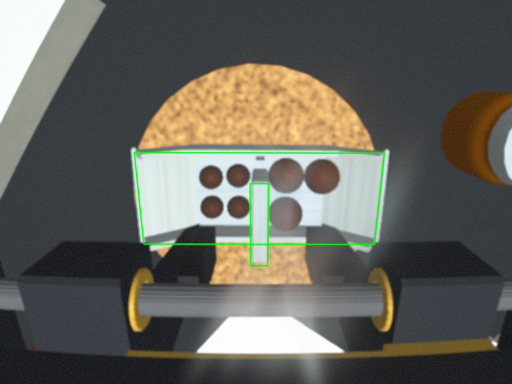

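>>> carry_out(
  deltas=[
    {"rot": [0, 0, 0], "linear": [-0.05, 0, 2.5], "grip": 0.5},
    {"rot": [0, 0, 0], "linear": [-0.05, 0, 5], "grip": 0.5},
    {"rot": [0, 0, 0], "linear": [-0.05, 0, 5.7], "grip": 0.5},
    {"rot": [0, 0, 0], "linear": [-0.05, 0, 5.7], "grip": 0.6},
    {"rot": [0, 0, 0], "linear": [-0.05, 0, 5.7], "grip": 1},
    {"rot": [0, 0, 0], "linear": [-0.05, 0, 5.7], "grip": 1},
    {"rot": [0, 0, 0], "linear": [-0.05, 0, 5.7], "grip": 1},
    {"rot": [0, 0, 0], "linear": [-0.05, 0, 5.7], "grip": 1},
    {"rot": [0, 0, 0], "linear": [-0.05, 0, 5.7], "grip": 1},
    {"rot": [0, 0, 0], "linear": [-0.05, 0, 5.7], "grip": 1},
  ],
  force=40,
)

```text
t: 26.47
tool_pos: [0.6258, -0.0757, 0.2134]
eef_rot: [[0.662, 0.75, 0.005], [0.75, -0.662, -0.001], [0.002, 0.005, -1.0]]
contact_force: [-2.3, 2.3, 6.3]
opening: 0.108
```

```bash
python3 -c "
from kin import *
s=st()
R,p,g=pour(1,11.1,0,[*box2w(-.005,.052),.12]); print(p)
plan(R,p,0)
"
```

```text
t 26.47 tip [ 0.6266 -0.0759  0.0474] F [-2.3  2.3  6.3] op 9.5 q [-17.6  40.1  75.3   0.   64.3  23.8]
[0.41287252 0.23400024 0.3003    ]
rot [0.3, -0.0, -52.5] lin [9.15, -36.41, -8.85] rows 9.2 t 26.47
```

>>> carry_out(
  deltas=[
    {"rot": [0, 0, 0], "linear": [0, 0, -0.5], "grip": 1},
    {"rot": [0, 0, 0], "linear": [0, 0, -1.5], "grip": 1},
    {"rot": [0, 0, 0], "linear": [0, 0, -3], "grip": 1},
    {"rot": [0, 0, 0], "linear": [0, 0, -4.5], "grip": 1},
    {"rot": [0, 0, -1], "linear": [0.1, -0.5, -6], "grip": 1},
    {"rot": [0, 0, -2.5], "linear": [0.4, -1.6, -7.2], "grip": 1},
    {"rot": [0, 0, -5], "linear": [0.8, -3.3, -8.2], "grip": 1},
    {"rot": [0, 0, -8], "linear": [1.4, -5.5, -8.8], "grip": 1},
    {"rot": [0, 0, -11], "linear": [2, -7.8, -8.85], "grip": 1},
    {"rot": [0, 0, -14], "linear": [2.6, -10.2, -8.85], "grip": 1},
  ],
)

```text
t: 27.3
tool_pos: [0.5649, 0.0126, 0.3022]
eef_rot: [[0.458, 0.889, 0.006], [0.889, -0.458, -0.001], [0.001, 0.006, -1.0]]
contact_force: [0.9, -0.0, -4.4]
opening: 0.108
```

```bash
python3 -c "
from kin import *
s=st()
R,p,g=pour(1,11.1,0,[*box2w(-.005,.052),.12]); print(p)
plan(R,p,0); snap('side','d20.png')
"
```

```text
t 27.3 tip [0.5659 0.0124 0.1362] F [ 0.9 -0.  -4.4] op 9.5 q [-10.7  28.6  81.2  -0.   69.9  16.5]
[0.41287252 0.23400024 0.3003    ]
rot [0.4, 0.0, -38.3] lin [12.72, -23.65, 0.07] rows 6.4 t 27.3
```

View pics/d20.png

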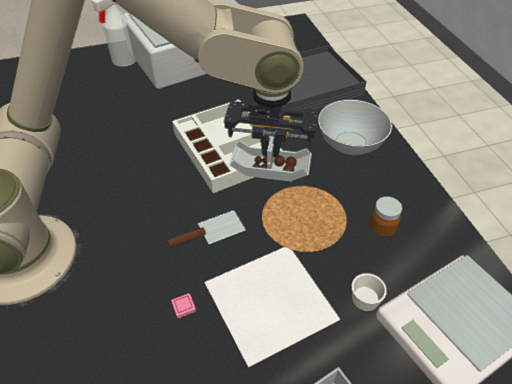

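>>> carry_out(
  deltas=[
    {"rot": [0, 0, -1.2], "linear": [0.4, -0.7, 0], "grip": 1},
    {"rot": [0, 0, -4], "linear": [1.3, -2.4, 0], "grip": 1},
    {"rot": [0, 0, -8], "linear": [2.5, -4.7, 0], "grip": 1},
    {"rot": [0, 0, -12], "linear": [3.9, -7.3, 0], "grip": 1},
    {"rot": [0, 0, -16], "linear": [5.3, -9.9, 0], "grip": 1},
    {"rot": [0, 0, -20], "linear": [6.7, -12.5, 0], "grip": 1},
    {"rot": [0, 0, -24.5], "linear": [8.1, -15.1, 0], "grip": 1},
    {"rot": [0, 0, -29], "linear": [9.5, -17.7, 0], "grip": 1},
    {"rot": [0, 0, -33], "linear": [10.8, -20.1, 0], "grip": 1},
    {"rot": [0, 0, -36], "linear": [11.8, -21.9, 0], "grip": 1},
  ],
)

```text
t: 28.18
tool_pos: [0.4189, 0.2218, 0.302]
eef_rot: [[-0.163, 0.987, 0.002], [0.987, 0.163, 0.001], [0.001, 0.002, -1.0]]
contact_force: [0.7, -0.0, -3.7]
opening: 0.108
```

```bash
python3 -c "
from kin import *
s=st()
for th,z in ((0,.12),(15,.10),(30,.075),(40,.07),(50,.068),(57,.068)):
  R,p,g=pour(1,11.1,th,[*box2w(-.005,.052),z]); print(th,ik(R,p,s['joint_pos'])[0].round(0)); plan(R,p,0)
"
```

```text
t 28.18 tip [0.4192 0.222  0.136 ] F [ 0.7 -0.  -3.7] op 9.5 q [13.5 20.6 95.4  0.  63.8  4.1]
0 [15. 21. 95.  0. 64.  4.]
rot [0.1, -0.0, -1.7] lin [1.3, -0.4, 0.17] rows 0.3 t 28.18
15 [15. 27. 85.  1. 82.  3.]
rot [15.1, -0.3, -1.7] lin [1.45, 4.56, 0.6] rows 2.1 t 28.18
30 [14. 35. 76.  2. 99.  3.]
rot [30.1, -0.5, -1.7] lin [1.6, 9.75, 2.86] rows 4.2 t 28.18
40 [ 14.  40.  69.   2. 111.   3.]
rot [40.1, -0.6, -1.6] lin [1.7, 13.17, 3.96] rows 5.6 t 28.18
50 [ 14.  46.  61.   2. 123.   3.]
rot [50.1, -0.8, -1.6] lin [1.8, 16.43, 5.34] rows 7.0 t 28.18
57 [ 14.  49.  57.   3. 131.   3.]
rot [57.1, -0.9, -1.6] lin [1.86, 18.57, 6.49] rows 8.0 t 28.18
```

>>> carry_out(
  deltas=[
    {"rot": [0, 0, -1.7], "linear": [1.3, -0.4, 0.2], "grip": 1},
    {"rot": [4, 0, -1.7], "linear": [1.35, 0.9, 0.2], "grip": 1},
    {"rot": [8, -0.2, -1.7], "linear": [1.4, 2.2, 0.3], "grip": 1},
    {"rot": [12, -0.3, -1.7], "linear": [1.4, 3.5, 0.45], "grip": 1},
    {"rot": [15, -0.3, -1.7], "linear": [1.45, 4.55, 0.6], "grip": 1},
    {"rot": [18, -0.3, -1.7], "linear": [1.5, 5.6, 0.9], "grip": 1},
    {"rot": [21, -0.4, -1.7], "linear": [1.5, 6.6, 1.3], "grip": 1},
    {"rot": [24, -0.4, -1.7], "linear": [1.55, 7.65, 1.8], "grip": 1},
    {"rot": [27, -0.5, -1.7], "linear": [1.6, 8.7, 2.3], "grip": 1},
    {"rot": [30, -0.5, -1.7], "linear": [1.6, 9.75, 2.85], "grip": 1},
  ],
)

```text
t: 29.02
tool_pos: [0.5129, 0.2539, 0.2739]
eef_rot: [[-0.194, 0.85, -0.49], [0.981, 0.168, -0.097], [0.0, -0.499, -0.866]]
contact_force: [0.5, -0.2, -4.4]
opening: 0.11
```

```bash
python3 -c "
from kin import *
s=st(); snap('side','d21.png'); snap('scene','s21.png')
for th,z in ((35,.072),(40,.07),(45,.068),(50,.068),(57,.068)):
  R,p,g=pour(1,11.1,th,[*box2w(-.005,.052),z]); print(th); plan(R,p,0)
"
```

```text
t 29.02 tip [0.4316 0.2378 0.1301] F [ 0.5 -0.2 -4.4] op 9.7 q [14.3 35.3 75.6  1.6 99.   2.9]
35
rot [5.1, 0.0, 0.0] lin [0.0, 1.63, -0.44] rows 0.7 t 29.12
40
rot [10.1, 0.0, 0.0] lin [0.0, 3.39, -0.79] rows 1.4 t 29.12
45
rot [15.1, 0.0, 0.0] lin [0.0, 5.19, -1.0] rows 2.1 t 29.12
50
rot [20.1, 0.0, 0.0] lin [0.0, 6.91, -1.23] rows 2.8 t 29.12
57
rot [27.1, 0.0, 0.0] lin [-0.0, 9.34, -1.3] rows 3.8 t 29.12
```

View pics/d21.png

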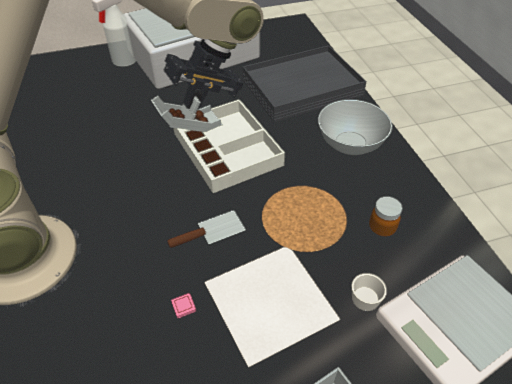

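View pics/s21.png

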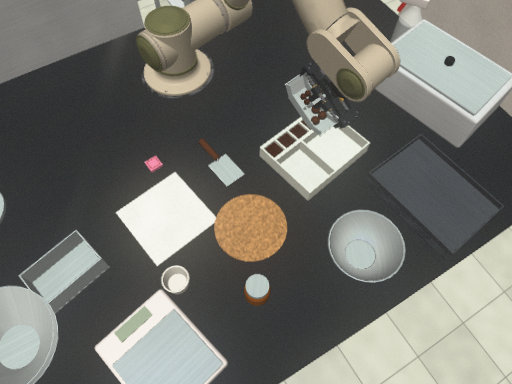

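>>> carry_out(
  deltas=[
    {"rot": [2.5, 0, 0], "linear": [0, 0.8, -0.2], "grip": 1},
    {"rot": [5, 0, 0], "linear": [0, 1.63, -0.44], "grip": 1},
    {"rot": [7.5, 0, 0], "linear": [0, 2.5, -0.6], "grip": 1},
    {"rot": [10, 0, 0], "linear": [0, 3.4, -0.8], "grip": 1},
    {"rot": [12, 0, 0], "linear": [0, 4.1, -0.9], "grip": 1},
    {"rot": [14, 0, 0], "linear": [0, 4.8, -1.0], "grip": 1},
    {"rot": [16, 0, 0], "linear": [0, 5.5, -1.05], "grip": 1},
    {"rot": [18, 0, 0], "linear": [0, 6.2, -1.15], "grip": 1},
    {"rot": [20, 0, 0], "linear": [0, 6.9, -1.25], "grip": 1},
    {"rot": [20, 0, 0], "linear": [0, 6.9, -1.25], "grip": 1},
  ],
)

```text
t: 29.95
tool_pos: [0.5784, 0.2665, 0.249]
eef_rot: [[-0.194, 0.633, -0.75], [0.981, 0.125, -0.148], [0.0, -0.764, -0.645]]
contact_force: [0.9, 0.0, -3.9]
opening: 0.11
```

```bash
python3 -c "
from kin import *
s=st(); snap('side','d22.png'); 
crop('d22.png',130,60,170,140,4.5,'c22.png')
for th,z in ((50,.068),(57,.068)):
  R,p,g=pour(1,11.1,th,[*box2w(-.005,.052),z]); print(th); plan(R,p,0)
"
```

```text
t 29.95 tip [0.4539 0.242  0.142 ] F [ 0.9  0.  -3.9] op 9.7 q [ 13.8  45.7  61.4   2.4 122.7   3. ]
50
rot [0.2, 0.0, 0.0] lin [-0.01, 0.03, 0.01] rows 0.0 t 30.0
57
rot [7.2, 0.0, 0.0] lin [-0.02, 2.3, -0.88] rows 1.0 t 30.0
```

View pics/c22.png

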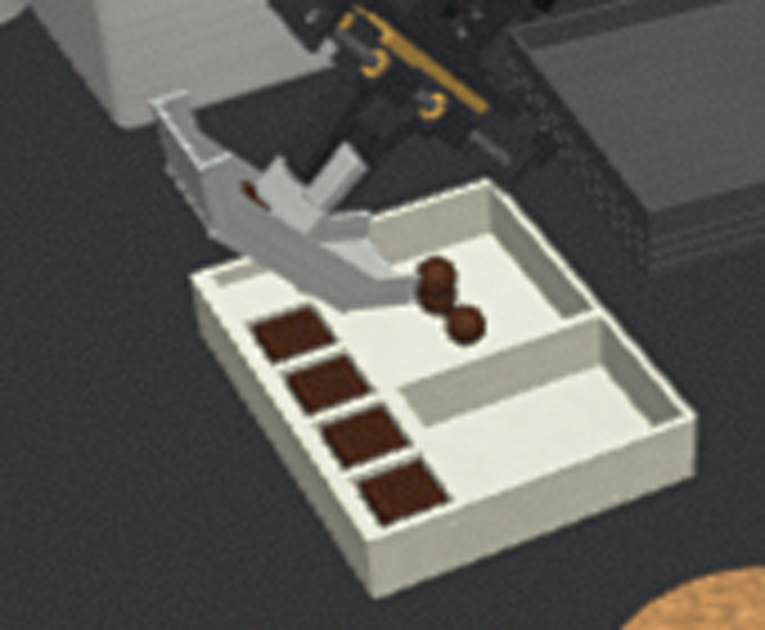

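>>> carry_out(
  deltas=[
    {"rot": [3, 0, 0], "linear": [0, 1, -0.4], "grip": 1},
    {"rot": [3, 0, 0], "linear": [0, 1, -0.4], "grip": 1},
    {"rot": [3, 0, 0], "linear": [0, 1, -0.4], "grip": 1},
    {"rot": [3, 0, 0], "linear": [0, 1, -0.4], "grip": 1},
    {"rot": [3, 0, 0], "linear": [0, 1, -0.4], "grip": 1},
    {"rot": [3, 0, 0], "linear": [0, 1, -0.4], "grip": 1},
    {"rot": [3, 0, 0], "linear": [0, 1, -0.4], "grip": 1},
  ],
)

```text
t: 30.58
tool_pos: [0.5872, 0.2684, 0.2446]
eef_rot: [[-0.194, 0.594, -0.781], [0.981, 0.117, -0.154], [0.0, -0.796, -0.606]]
contact_force: [0.3, -0.9, -4.1]
opening: 0.106
```

```bash
python3 -c "
from kin import *
s=st(); snap('side','d23.png'); 
crop('d23.png',130,60,170,140,4.5,'c23.png')
snap('scene','s23.png'); crop('s23.png',250,60,140,140,4.2,'c24.png')
"
```

```text
t 30.58 tip [0.4576 0.2428 0.1441] F [ 0.3 -0.9 -4.1] op 9.4 q [ 13.8  47.3  59.4   2.6 126.    3.1]
```

View pics/c23.png

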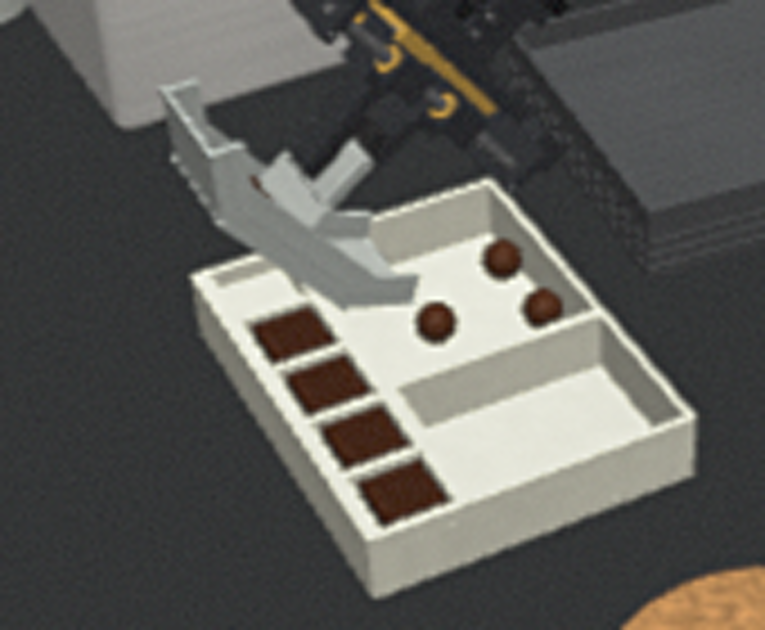

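View pics/c24.png

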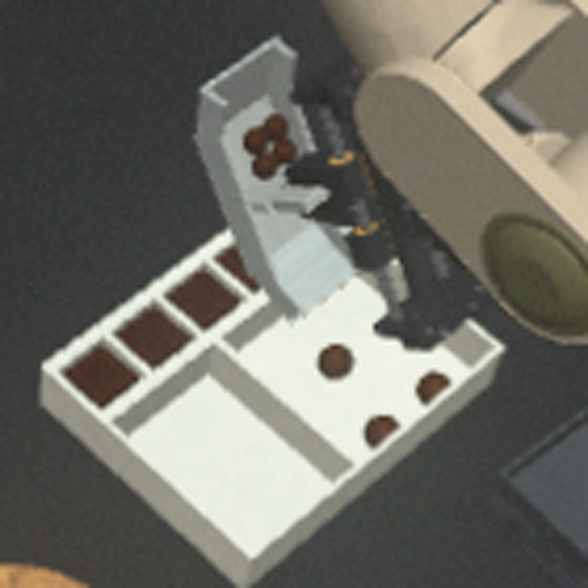

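```bash
python3 -c "
from kin import *
s=st(); q=s['joint_pos']
R,p,g=pour(1,11.1,0,[*box2w(-.005,.052),.13]); plan(R,p,0); q0,e=ik(R,p,q); print(q0.round(1),e)
R1,p1,g=pour(-1,30,0,[*box2w(-.01,-.084),.13]); print('p1',p1,p)
# yaw path
qq=q0
for f in np.linspace(0,1,9):
  psi=11.1-161.1*f; pp=p+(p1-p)*f; qq,e=ik(Rdown(psi),pp,qq); print(round(f,2),qq.round(0),round(e,4))
for th,z in ((0,.13),(15,.1),(30,.075),(40,.068),(50,.065),(57,.065)):
  R,pp,g=pour(-1,30,th,[*box2w(-.01,-.084),z]); qq,e=ik(R,pp,qq); print(th,qq.round(0),round(e,4),g.round(3))
"
```

```text
t 30.68 tip [0.4576 0.2428 0.1439] F [ 0.4  0.5 -3.9] op 9.8 q [ 13.8  47.3  59.4   2.6 126.    3.1]
rot [-52.7, 0.0, 0.1] lin [0.01, -16.01, 10.16] rows 7.4 t 30.68
[15.2 20.1 94.7 -0.  65.3  4.1] 1.4097469286299541e-10
p1 [0.44394676 0.0734462  0.3103    ] [0.41287252 0.23400024 0.3103    ]
0.0 [15. 20. 95. -0. 65.  4.] 0.0
0.12 [13. 20. 96. -0. 65. 22.] 0.0
0.25 [10. 19. 96. -0. 65. 39.] 0.0
0.38 [ 7. 19. 97. -0. 64. 57.] 0.0
0.5 [ 5. 18. 98. -0. 64. 74.] 0.0
0.62 [ 2. 18. 98.  0. 64. 92.] 0.0
0.75 [ -1.  18.  98.   0.  64. 109.] 0.0
0.88 [ -3.  18.  98.   0.  64. 127.] 0.0
1.0 [ -6.  18.  98.   0.  64. 144.] 0.0
0 [ -6.  18.  98.   0.  64. 144.] 0.0 [0.444 0.073 0.163]
15 [ -1.  25.  89.  -8.  79. 151.] 0.0 [0.454 0.079 0.154]
30 [  3.  33.  80. -13.  94. 155.] 0.0 [0.468 0.087 0.146]
40 [  5.  38.  74. -16. 105. 156.] 0.0 [0.48  0.094 0.148]
50 [  6.  44.  67. -20. 116. 155.] 0.0 [0.492 0.101 0.151]
57 [  7.  47.  62. -23. 123. 154.] 0.0 [0.501 0.107 0.154]
```

```bash
python3 -c "
from kin import *
for th,z in ((46,.075),(38,.08),(30,.09),(22,.1),(15,.11),(8,.12),(0,.13)):
  R,p,g=pour(1,11.1,th,[*box2w(-.005,.052),z]); print(th); plan(R,p,0)
"
```

```text
46
rot [-6.7, 0.0, 0.0] lin [-0.01, -2.69, 0.73] rows 0.9 t 30.68
38
rot [-14.7, 0.0, 0.0] lin [-0.01, -5.34, 2.06] rows 2.1 t 30.68
30
rot [-22.7, 0.0, 0.1] lin [-0.01, -8.14, 3.39] rows 3.2 t 30.68
22
rot [-30.7, 0.0, 0.1] lin [-0.0, -10.64, 4.97] rows 4.3 t 30.68
15
rot [-37.7, 0.0, 0.1] lin [-0.0, -12.68, 6.46] rows 5.3 t 30.68
8
rot [-44.7, 0.0, 0.1] lin [0.0, -14.44, 8.09] rows 6.2 t 30.68
0
rot [-52.7, 0.0, 0.1] lin [0.01, -16.01, 10.16] rows 7.4 t 30.68
```

>>> carry_out(
  deltas=[
    {"rot": [-3.5, 0, 0], "linear": [0, -1.3, 0.4], "grip": 1},
    {"rot": [-7, 0, 0], "linear": [0, -2.7, 0.75], "grip": 1},
    {"rot": [-11, 0, 0], "linear": [0, -4, 1.4], "grip": 1},
    {"rot": [-15, 0, 0], "linear": [0, -5.4, 2.1], "grip": 1},
    {"rot": [-19, 0, 0], "linear": [0, -6.8, 2.7], "grip": 1},
    {"rot": [-23, 0, 0], "linear": [0, -8.2, 3.4], "grip": 1},
    {"rot": [-27, 0, 0], "linear": [0, -9.4, 4.2], "grip": 1},
    {"rot": [-31, 0, 0], "linear": [0, -10.7, 5], "grip": 1},
    {"rot": [-35, 0, 0], "linear": [0, -11.9, 5.9], "grip": 1},
    {"rot": [-39, 0, 0], "linear": [0, -13, 6.8], "grip": 1},
  ],
)

```text
t: 31.52
tool_pos: [0.4559, 0.2424, 0.3072]
eef_rot: [[-0.194, 0.954, -0.23], [0.981, 0.188, -0.045], [0.0, -0.235, -0.972]]
contact_force: [-0.1, -0.3, -2.7]
opening: 0.108
```

>>> carry_out(
  deltas=[
    {"rot": [-3.5, 0, 0], "linear": [0, -1, 0.2], "grip": 1},
    {"rot": [-7, 0, 0], "linear": [0, -2, 0.2], "grip": 1},
    {"rot": [-10.5, 0, 0], "linear": [0, -3.2, 0.4], "grip": 1},
    {"rot": [-13.5, 0, 0], "linear": [0, -4.2, 0.7], "grip": 1},
    {"rot": [-13.5, 0, 0], "linear": [0, -4.2, 0.7], "grip": 1},
    {"rot": [-13.5, 0, 0], "linear": [0, -4.2, 0.7], "grip": 1},
  ],
)

```text
t: 32.02
tool_pos: [0.414, 0.2342, 0.3105]
eef_rot: [[-0.194, 0.981, -0.003], [0.981, 0.194, -0.001], [0.0, -0.003, -1.0]]
contact_force: [0.2, -0.4, -3.7]
opening: 0.112
```

```bash
python3 -c "
from kin import *
s=st();  print(s['eef_rot'].round(3).tolist())
R1,p1,g=pour(-1,30,0,[*box2w(-.01,-.084),.13]); plan(R1,p1,0); print('cur',s['tool_pos'],p1)
snap('scene','s25.png'); crop('s25.png',240,60,150,150,4,'c25.png')
"
```

```text
t 32.02 tip [0.4134 0.2341 0.1445] F [ 0.2 -0.4 -3.7] op 9.9 q [15.2 20.2 94.5  0.  65.6  4. ]
[[-0.194, 0.981, -0.003], [0.981, 0.194, -0.001], [0.0, -0.003, -1.0]]
rot [-0.1, 0.3, 161.2] lin [-16.35, -0.17, 0.02] rows 22.5 t 32.02
cur [0.41395708 0.23416355 0.31046675] [0.44394676 0.0734462  0.3103    ]
```

View pics/c25.png

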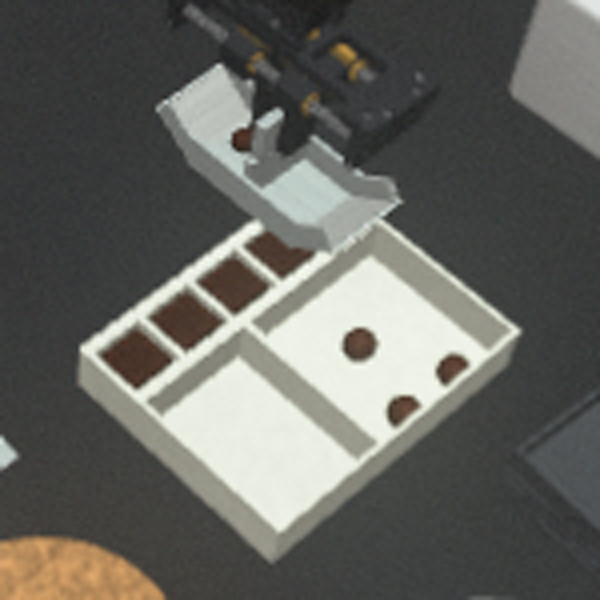

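>>> carry_out(
  deltas=[
    {"rot": [0, 0.3, 2], "linear": [-0.2, 0, 0], "grip": 1},
    {"rot": [0, 0.3, 6], "linear": [-0.7, 0, 0], "grip": 1},
    {"rot": [0, 0.3, 11], "linear": [-1.2, 0, 0], "grip": 1},
    {"rot": [0, 0.3, 17], "linear": [-1.8, 0, 0], "grip": 1},
    {"rot": [0, 0.3, 23], "linear": [-2.4, 0, 0], "grip": 1},
    {"rot": [0, 0.3, 29], "linear": [-3, 0, 0], "grip": 1},
    {"rot": [0, 0.3, 35], "linear": [-3.6, 0, 0], "grip": 1},
    {"rot": [0, 0.3, 41], "linear": [-4.2, 0, 0], "grip": 1},
    {"rot": [0, 0.3, 47], "linear": [-4.8, 0, 0], "grip": 1},
    {"rot": [0, 0.3, 53], "linear": [-5.4, 0, 0], "grip": 1},
  ],
)

```text
t: 32.9
tool_pos: [0.4258, 0.1809, 0.3102]
eef_rot: [[0.671, 0.741, -0.003], [0.741, -0.671, 0.004], [0.001, -0.005, -1.0]]
contact_force: [-0.6, 0.3, -5.5]
opening: 0.107
```

```bash
python3 -c "
from kin import *
s=st()
R1,p1,g=pour(-1,30,0,[*box2w(-.01,-.084),.13]); plan(R1,p1,0)
"
```

```text
t 32.9 tip [0.4253 0.1816 0.1442] F [-0.6  0.3 -5.5] op 9.4 q [ 8.3 19.  96.4  0.3 64.7 50.3]
rot [-0.3, 0.3, 107.9] lin [-6.75, 8.56, -0.06] rows 15.1 t 32.9
```

>>> carry_out(
  deltas=[
    {"rot": [0, 0, 6], "linear": [-0.35, 0.45, 0], "grip": 1},
    {"rot": [0, 0, 12], "linear": [-0.7, 0.9, 0], "grip": 1},
    {"rot": [0, 0, 18], "linear": [-1.1, 1.4, 0], "grip": 1},
    {"rot": [0, 0, 24], "linear": [-1.5, 1.9, 0], "grip": 1},
    {"rot": [0, 0, 30], "linear": [-1.9, 2.4, 0], "grip": 1},
    {"rot": [0, 0, 36], "linear": [-2.3, 2.9, 0], "grip": 1},
    {"rot": [0, 0, 42], "linear": [-2.6, 3.3, 0], "grip": 1},
    {"rot": [0, 0, 48], "linear": [-3, 3.8, 0], "grip": 1},
    {"rot": [0, 0, 54], "linear": [-3.4, 4.3, 0], "grip": 1},
    {"rot": [0, 0, 60], "linear": [-3.75, 4.75, 0], "grip": 1},
  ],
)

```text
t: 33.73
tool_pos: [0.4367, 0.1208, 0.3098]
eef_rot: [[0.976, -0.216, -0.005], [-0.216, -0.976, 0.004], [-0.006, -0.003, -1.0]]
contact_force: [-0.6, -0.7, -4.4]
opening: 0.111
```

```bash
python3 -c "
from kin import *
s=st()
R1,p1,g=pour(-1,30,0,[*box2w(-.01,-.084),.13]); plan(R1,p1,0)
"
```

```text
t 33.73 tip [0.4359 0.1215 0.1438] F [-0.6 -0.7 -4.4] op 9.8 q [  0.4  18.2  97.8   0.3  64.3 102.7]
rot [-0.0, 0.4, 47.5] lin [1.73, 4.46, -0.07] rows 6.6 t 33.73
```

>>> carry_out(
  deltas=[
    {"rot": [0, 0.3, 6], "linear": [0.2, 0.55, 0], "grip": 1},
    {"rot": [0, 0.3, 12], "linear": [0.4, 1.1, 0], "grip": 1},
    {"rot": [0, 0.3, 18], "linear": [0.65, 1.7, 0], "grip": 1},
    {"rot": [0, 0.3, 24], "linear": [0.9, 2.2, 0], "grip": 1},
    {"rot": [0, 0.3, 30], "linear": [1.1, 2.8, 0], "grip": 1},
    {"rot": [0, 0.3, 36], "linear": [1.3, 3.4, 0], "grip": 1},
    {"rot": [0, 0.3, 41], "linear": [1.5, 3.9, 0], "grip": 1},
    {"rot": [0, 0.3, 45], "linear": [1.65, 4.25, 0], "grip": 1},
    {"rot": [0, 0.3, 47.5], "linear": [1.73, 4.45, 0], "grip": 1},
    {"rot": [0, 0.3, 47.5], "linear": [1.73, 4.45, 0], "grip": 1},
  ],
)

```text
t: 34.57
tool_pos: [0.4448, 0.073, 0.3094]
eef_rot: [[0.499, -0.867, -0.002], [-0.867, -0.499, 0.001], [-0.002, 0.001, -1.0]]
contact_force: [-0.4, 0.8, -4.5]
opening: 0.109
```

```bash
python3 -c "
from kin import *
s=st()
for th,z in ((0,.12),(8,.11),(15,.1),(22,.09),(30,.075)):
  R1,p1,g=pour(-1,30,th,[*box2w(-.01,-.084),z]); print(th); plan(R1,p1,0)
snap('scene','s26.png'); crop('s26.png',230,60,150,150,4,'c26.png')
"
```

```text
t 34.57 tip [0.4444 0.0733 0.1434] F [-0.4  0.8 -4.5] op 9.6 q [-5.800e+00  1.800e+01  9.820e+01  1.000e-01  6.390e+01  1.443e+02]
0
rot [0.1, 0.1, -0.1] lin [-0.08, 0.05, 0.91] rows 0.2 t 34.57
8
rot [-7.9, 0.1, -0.1] lin [-0.08, -2.54, 0.9] rows 1.1 t 34.57
15
rot [-14.9, 0.2, -0.1] lin [-0.08, -4.9, 1.32] rows 2.1 t 34.57
22
rot [-21.9, 0.2, -0.1] lin [-0.09, -7.32, 2.03] rows 3.1 t 34.57
30
rot [-29.9, 0.2, -0.1] lin [-0.09, -10.1, 3.57] rows 4.2 t 34.57
```

View pics/c26.png

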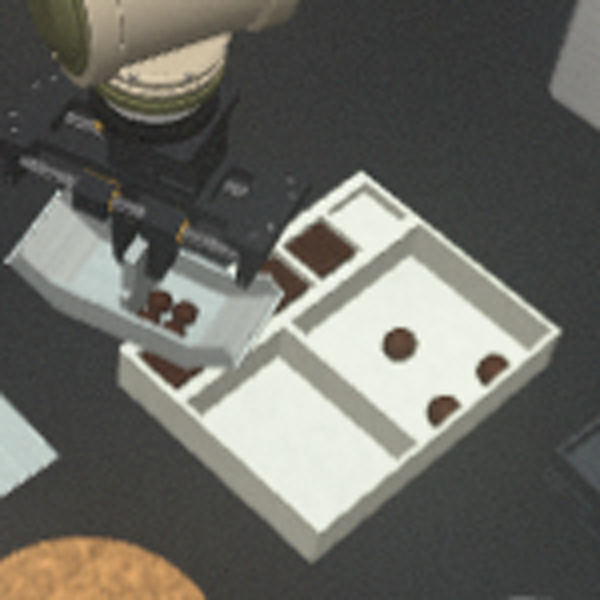

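>>> carry_out(
  deltas=[
    {"rot": [-2, 0, 0], "linear": [-0.08, -0.6, 0.5], "grip": 1},
    {"rot": [-5, 0, 0], "linear": [-0.08, -1.6, 0.8], "grip": 1},
    {"rot": [-8, 0.1, 0], "linear": [-0.08, -2.55, 0.9], "grip": 1},
    {"rot": [-11.5, 0.2, 0], "linear": [-0.08, -3.7, 1.1], "grip": 1},
    {"rot": [-15, 0.2, 0], "linear": [-0.08, -4.9, 1.3], "grip": 1},
    {"rot": [-18.5, 0.2, 0], "linear": [-0.09, -6.1, 1.65], "grip": 1},
    {"rot": [-22, 0.2, 0], "linear": [-0.09, -7.3, 2.05], "grip": 1},
    {"rot": [-26, 0.2, 0], "linear": [-0.09, -8.7, 2.8], "grip": 1},
    {"rot": [-30, 0.2, 0], "linear": [-0.09, -10.1, 3.55], "grip": 1},
    {"rot": [-30, 0.2, 0], "linear": [-0.09, -10.1, 3.55], "grip": 1},
  ],
)

```text
t: 35.45
tool_pos: [0.5334, 0.1261, 0.2715]
eef_rot: [[0.503, -0.746, -0.437], [-0.864, -0.434, -0.254], [-0.0, 0.505, -0.863]]
contact_force: [0.2, -0.8, -4.8]
opening: 0.11
```

```bash
python3 -c "
from kin import *
s=st()
for th,z in ((30,.075),(35,.068),(40,.066),(45,.065),(52,.065)):
  R1,p1,g=pour(-1,30,th,[*box2w(-.01,-.084),z]); print(th); plan(R1,p1,0)
snap('scene','s27.png'); crop('s27.png',230,60,150,150,4,'c27.png')
"
```

```text
t 35.45 tip [0.4608 0.0838 0.1283] F [ 0.2 -0.8 -4.8] op 9.7 q [  3.   33.5  80.  -13.4  94.  155.1]
30
rot [0.4, -0.1, 0.2] lin [0.09, 0.3, -0.07] rows 0.1 t 35.45
35
rot [-4.6, -0.1, 0.2] lin [0.09, -1.66, -0.15] rows 0.6 t 35.45
40
rot [-9.6, -0.1, 0.2] lin [0.1, -3.41, -0.52] rows 1.3 t 35.45
45
rot [-14.6, -0.1, 0.2] lin [0.1, -5.15, -0.83] rows 2.0 t 35.45
52
rot [-21.6, -0.1, 0.2] lin [0.11, -7.57, -1.13] rows 3.0 t 35.45
```

View pics/c27.png

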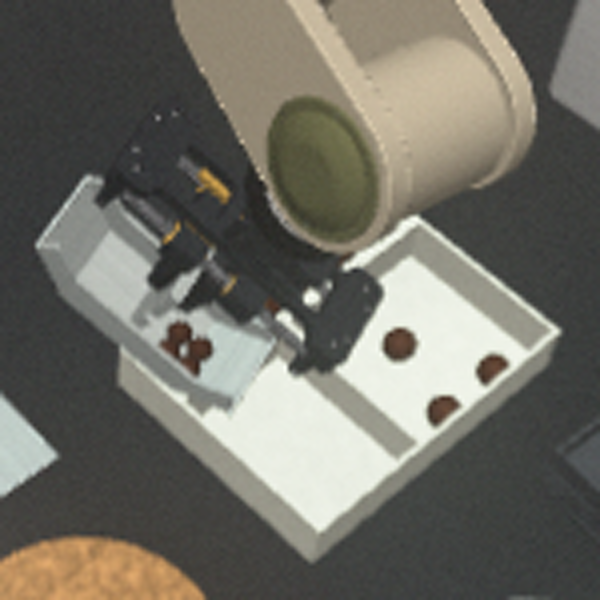

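```bash
python3 -c "
from kin import *
s=st(); R=s['eef_rot']; p=s['tool_pos']; g=p+.1473*R[:,2]
yd=R[:,1]; zd=-R[:,2]; xd=-R[:,0]; o=g-.062*zd
c,sn=np.cos(BY),np.sin(BY)
for dx in(-.034,.034):
  w=o+dx*xd-.085*yd+.029*zd; d=w[:2]-BOX; print([round(c*d[0]+sn*d[1],4),round(-sn*d[0]+c*d[1],4)],w[2])
  print(proj(eyes.camera_params('scene'),[w]))
for th,z in ((30,.075),(35,.068),(40,.066),(45,.065),(52,.065)):
  R1,p1,g=pour(-1,30,th,[*box2w(-.005,-.077),z]); print(th); plan(R1,p1,0)
"
```

```text
t 35.5 tip [0.4604 0.0836 0.1287] F [ 0.2 -0.6 -4.1] op 10.0 q [  2.9  33.3  80.1 -13.3  93.8 155.1]
[np.float64(0.0015), np.float64(-0.1152)] 0.07367204771718926
[[287.30651379 161.79225433]]
[np.float64(-0.0208), np.float64(-0.0509)] 0.0736723732726323
[[298.35149593 143.88492169]]
30
rot [0.2, -0.1, 0.2] lin [-0.41, -0.43, -0.41] rows 0.2 t 35.5
35
rot [-4.8, -0.1, 0.2] lin [-0.41, -2.39, -0.48] rows 0.7 t 35.5
40
rot [-9.8, -0.1, 0.2] lin [-0.4, -4.14, -0.84] rows 1.4 t 35.5
45
rot [-14.8, -0.1, 0.2] lin [-0.39, -5.89, -1.15] rows 2.1 t 35.5
52
rot [-21.8, -0.1, 0.2] lin [-0.39, -8.3, -1.44] rows 3.1 t 35.5
```

>>> carry_out(
  deltas=[
    {"rot": [-2.5, 0, 0], "linear": [-0.4, -1.4, -0.4], "grip": 1},
    {"rot": [-5, 0, 0], "linear": [-0.4, -2.4, -0.5], "grip": 1},
    {"rot": [-7.5, 0, 0], "linear": [-0.4, -3.3, -0.65], "grip": 1},
    {"rot": [-9.5, 0, 0], "linear": [-0.4, -4.1, -0.85], "grip": 1},
    {"rot": [-11.5, 0, 0], "linear": [-0.4, -4.8, -1.0], "grip": 1},
    {"rot": [-13.5, 0, 0], "linear": [-0.4, -5.5, -1.1], "grip": 1},
    {"rot": [-15.5, 0, 0], "linear": [-0.4, -6.2, -1.2], "grip": 1},
    {"rot": [-17.5, 0, 0], "linear": [-0.4, -6.9, -1.3], "grip": 1},
    {"rot": [-19.5, 0, 0], "linear": [-0.4, -7.5, -1.35], "grip": 1},
    {"rot": [-21.5, 0, 0], "linear": [-0.4, -8.2, -1.4], "grip": 1},
  ],
)

```text
t: 36.33
tool_pos: [0.5978, 0.1682, 0.2436]
eef_rot: [[0.504, -0.536, -0.677], [-0.864, -0.313, -0.395], [0.0, 0.784, -0.621]]
contact_force: [-0.1, 1.2, -3.9]
opening: 0.107
```

>>> carry_out(
  deltas=[
    {"rot": [-2, 0, 0], "linear": [0, -0.5, 0], "grip": 1},
    {"rot": [-2, 0, 0], "linear": [0, -0.5, 0], "grip": 1},
    {"rot": [-2, 0, 0], "linear": [0, -0.5, 0], "grip": 1},
    {"rot": [-2, 0, 0], "linear": [0, -0.5, 0], "grip": 1},
    {"rot": [-2, 0, 0], "linear": [0, -0.5, 0], "grip": 1},
    {"rot": [-2, 0, 0], "linear": [0, -0.5, 0], "grip": 1},
  ],
)

```text
t: 36.83
tool_pos: [0.6004, 0.1696, 0.2402]
eef_rot: [[0.504, -0.513, -0.695], [-0.864, -0.299, -0.405], [0.0, 0.804, -0.594]]
contact_force: [0.1, -0.9, -2.4]
opening: 0.11
```

```bash
python3 -c "
from kin import *
s=st()
snap('scene','s28.png'); crop('s28.png',230,60,150,150,4,'c28.png')
snap('side','d28.png'); crop('d28.png',130,60,170,140,4.5,'c29.png')
"
```

```text
t 36.83 tip [0.485  0.1024 0.1415] F [ 0.1 -0.9 -2.4] op 9.7 q [  7.4  45.7  64.1 -21.1 119.8 155.1]
```

View pics/c28.png

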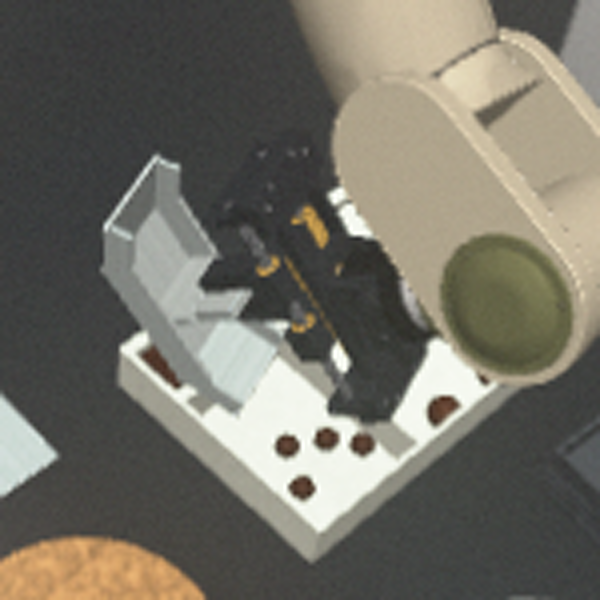

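View pics/c29.png

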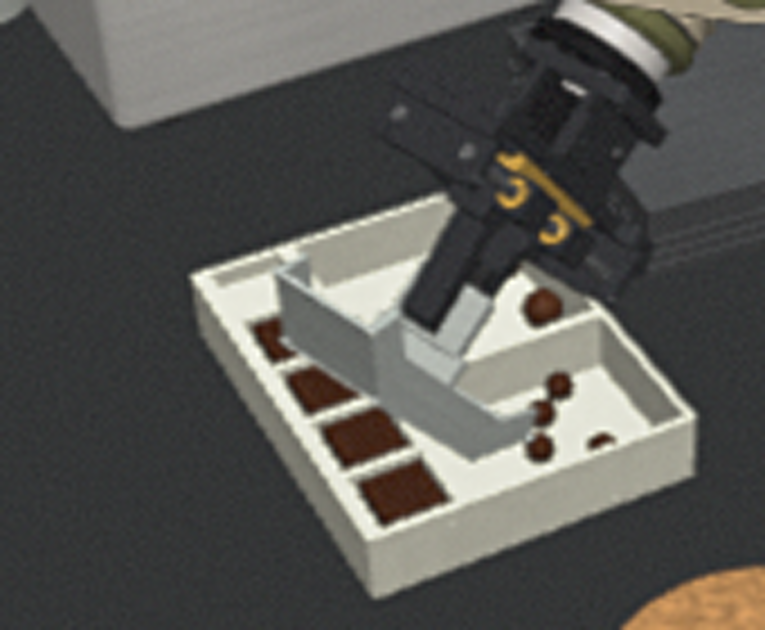

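```bash
python3 -c "
from kin import *
for th,z in ((46,.075),(38,.08),(30,.09),(22,.1),(15,.11),(8,.12),(0,.135)):
  R,p,g=pour(-1,30,th,[*box2w(-.005,-.077),z]); print(th); plan(R,p,0)
"
```

```text
46
rot [7.6, -0.2, 0.1] lin [0.0, 2.97, 0.42] rows 1.1 t 36.93
38
rot [15.6, -0.2, 0.2] lin [-0.01, 5.6, 1.79] rows 2.2 t 36.93
30
rot [23.6, -0.2, 0.2] lin [-0.02, 8.37, 3.15] rows 3.3 t 36.93
22
rot [31.6, -0.1, 0.2] lin [-0.03, 10.86, 4.78] rows 4.4 t 36.93
15
rot [38.6, -0.1, 0.2] lin [-0.04, 12.87, 6.3] rows 5.4 t 36.93
8
rot [45.6, -0.1, 0.2] lin [-0.05, 14.61, 7.95] rows 6.4 t 36.93
0
rot [53.6, -0.1, 0.2] lin [-0.06, 16.55, 9.74] rows 7.5 t 36.93
```

>>> carry_out(
  deltas=[
    {"rot": [4, 0, 0], "linear": [0, 1.5, 0.1], "grip": 1},
    {"rot": [8, 0, 0], "linear": [0, 3, 0.45], "grip": 1},
    {"rot": [14, 0, 0], "linear": [0, 5.1, 1.5], "grip": 1},
    {"rot": [20, 0, 0], "linear": [0, 7.1, 2.5], "grip": 1},
    {"rot": [26, 0, 0], "linear": [0, 9.1, 3.6], "grip": 1},
    {"rot": [32, 0, 0], "linear": [0, 11, 4.85], "grip": 1},
    {"rot": [38.6, 0, 0.2], "linear": [0, 12.9, 6.3], "grip": 1},
    {"rot": [45.6, 0, 0.2], "linear": [0, 14.6, 7.9], "grip": 1},
    {"rot": [53.6, 0, 0.2], "linear": [0, 16.5, 9.7], "grip": 1},
    {"rot": [53.6, 0, 0.2], "linear": [0, 16.5, 9.7], "grip": 1},
  ],
)

```text
t: 37.77
tool_pos: [0.4447, 0.0801, 0.316]
eef_rot: [[0.5, -0.866, 0.004], [-0.866, -0.5, 0.001], [0.001, -0.004, -1.0]]
contact_force: [0.2, 0.1, -4.1]
opening: 0.112
```

```bash
python3 -c "
from kin import *
st(); plan(Rdown(-150),[.620,-.0787,.155],.166); plan(Rdown(-150),[.620,-.0787,.0475],.166)
"
```

```text
t 37.77 tip [0.4454 0.0802 0.15  ] F [ 0.2  0.1 -4.1] op 9.9 q [-4.900e+00  1.760e+01  9.750e+01  1.000e-01  6.470e+01  1.451e+02]
rot [-0.2, -0.1, -0.0] lin [22.51, -7.25, -0.44] rows 5.7 t 37.77
rot [-0.2, -0.1, -0.0] lin [22.5, -7.2, 10.31] rows 6.2 t 37.77
```

>>> carry_out(
  deltas=[
    {"rot": [0, 0, 0], "linear": [1, -0.3, -0.4], "grip": 1},
    {"rot": [0, 0, 0], "linear": [3.5, -1.1, -0.4], "grip": 1},
    {"rot": [0, 0, 0], "linear": [7, -2.2, -0.4], "grip": 1},
    {"rot": [0, 0, 0], "linear": [10.5, -3.4, -0.4], "grip": 1},
    {"rot": [0, 0, 0], "linear": [14, -4.5, -0.4], "grip": 1},
    {"rot": [0, 0, 0], "linear": [17.5, -5.6, -0.4], "grip": 1},
    {"rot": [0, 0, 0], "linear": [20.5, -6.6, -0.4], "grip": 1},
    {"rot": [-0.2, 0, 0], "linear": [22.5, -7.25, -0.4], "grip": 1},
    {"rot": [-0.2, 0, 0], "linear": [22.5, -7.25, -0.4], "grip": 1},
    {"rot": [-0.2, 0, 0], "linear": [22.5, -7.25, -0.4], "grip": 1},
  ],
)

```text
t: 38.6
tool_pos: [0.6211, -0.0794, 0.3195]
eef_rot: [[0.499, -0.867, -0.002], [-0.867, -0.499, -0.001], [-0.0, 0.002, -1.0]]
contact_force: [0.0, -0.0, -3.9]
opening: 0.11
```

```bash
python3 -c "
from kin import *
st(); plan(Rdown(-150),[.620,-.0787,.0475],.166); snap('side','d30.png'); snap('scene','s30.png')
"
```

```text
t 38.6 tip [ 0.6208 -0.0796  0.1535] F [ 0.  -0.  -3.9] op 9.7 q [-1.81e+01  3.33e+01  6.91e+01 -1.00e-01  7.77e+01  1.32e+02]
rot [0.1, 0.0, -0.1] lin [-0.12, 0.04, 10.6] rows 2.5 t 38.6
```

View pics/d30.png

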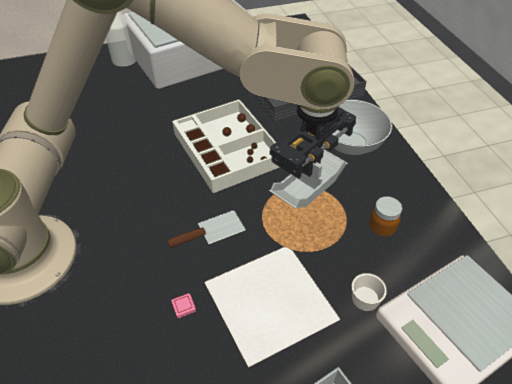

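View pics/s30.png

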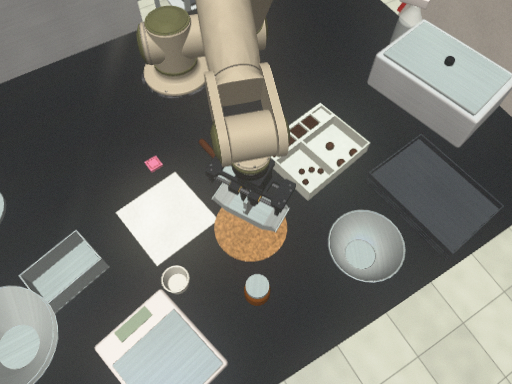

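>>> carry_out(
  deltas=[
    {"rot": [0, 0, 0], "linear": [-0.1, 0, 2.5], "grip": 1},
    {"rot": [0, 0, 0], "linear": [-0.1, 0, 5.5], "grip": 1},
    {"rot": [0, 0, 0], "linear": [-0.1, 0, 8], "grip": 1},
    {"rot": [0, 0, 0], "linear": [-0.1, 0, 9.5], "grip": 1},
    {"rot": [0, 0, 0], "linear": [-0.1, 0, 10.1], "grip": 1},
    {"rot": [0, 0, 0], "linear": [-0.1, 0, 10.3], "grip": 1},
    {"rot": [0, 0, 0], "linear": [-0.1, 0, 10.5], "grip": 1},
    {"rot": [0, 0, 0], "linear": [-0.1, 0, 10.6], "grip": 1},
    {"rot": [0, 0, 0], "linear": [-0.1, 0, 10.6], "grip": 1},
  ],
)

```text
t: 39.45
tool_pos: [0.6196, -0.0772, 0.2151]
eef_rot: [[0.5, -0.866, 0.0], [-0.866, -0.5, -0.001], [0.001, 0.0, -1.0]]
contact_force: [0.4, 0.4, -3.6]
opening: 0.111
```

```bash
python3 -c "
from kin import *
st()"
```

```text
t 39.45 tip [ 0.6196 -0.0774  0.0491] F [ 0.4  0.4 -3.6] op 9.7 q [-1.790e+01  3.950e+01  7.620e+01 -1.000e-01  6.420e+01  1.321e+02]
```

>>> carry_out(
  deltas=[
    {"rot": [0, 0, 0], "linear": [0, 0, 0.1], "grip": 1},
    {"rot": [0, 0, 0], "linear": [0, 0, 0.2], "grip": 1},
    {"rot": [0, 0, 0], "linear": [0, 0, 0.25], "grip": 1},
    {"rot": [0, 0, 0], "linear": [0, 0, 0.25], "grip": 1},
  ],
)

```text
t: 39.78
tool_pos: [0.6197, -0.0772, 0.2134]
eef_rot: [[0.5, -0.866, 0.001], [-0.866, -0.5, -0.002], [0.002, -0.0, -1.0]]
contact_force: [-0.7, 0.7, 3.3]
opening: 0.11
```

```bash
python3 -c "
from kin import *
st()"
```

```text
t 39.78 tip [ 0.6199 -0.0775  0.0474] F [-0.7  0.7  3.3] op 9.7 q [-1.790e+01  3.970e+01  7.630e+01 -1.000e-01  6.390e+01  1.321e+02]
```

Contact with the mat at the same height as at the grasp. Release and rise straight up.

>>> carry_out(
  deltas=[
    {"rot": [0, 0, 0], "linear": [0, 0, 0], "grip": 0.6},
    {"rot": [0, 0, 0], "linear": [0, 0, 0], "grip": 0.6},
    {"rot": [0, 0, 0], "linear": [0, 0, 0], "grip": 0.6},
    {"rot": [0, 0, 0], "linear": [0, 0, 0], "grip": 0.6},
    {"rot": [0, 0, 0], "linear": [0, 0, -1], "grip": 0.6},
    {"rot": [0, 0, 0], "linear": [0, 0, -4], "grip": 0.6},
    {"rot": [0, 0, 0], "linear": [0, 0, -8], "grip": 0.6},
    {"rot": [0, 0, 0], "linear": [0, 0, -12], "grip": 0.6},
    {"rot": [0, 0, 0], "linear": [0, 0, -16], "grip": 0.6},
    {"rot": [0, 0, 0], "linear": [0, 0, -20], "grip": 0.6},
  ],
)

```text
t: 40.62
tool_pos: [0.6187, -0.0767, 0.4164]
eef_rot: [[0.5, -0.866, 0.002], [-0.866, -0.5, -0.002], [0.003, -0.001, -1.0]]
contact_force: [-0.1, 0.4, -1.9]
opening: 0.4
```

```bash
python3 -c "
from kin import *
s=st(); print(s['eef_rot'].round(2).tolist()); plan(Rdown(-150),[.40,-.25,.26],.166)"
```

```text
t 40.62 tip [ 0.6191 -0.077   0.2504] F [-0.1  0.4 -1.9] op 35.2 q [-1.790e+01  2.900e+01  6.040e+01 -1.000e-01  9.040e+01  1.321e+02]
[[0.5, -0.87, 0.0], [-0.87, -0.5, -0.0], [0.0, -0.0, -1.0]]
rot [-0.1, -0.2, 0.0] lin [4.06, 27.61, -0.98] rows 6.7 t 40.62
```

>>> carry_out(
  deltas=[
    {"rot": [0, 0, 0], "linear": [4, 27.6, -1], "grip": 0.6},
    {"rot": [0, 0, 0], "linear": [4, 27.6, -1], "grip": 0.6},
    {"rot": [0, 0, 0], "linear": [4, 27.6, -1], "grip": 0.6},
    {"rot": [0, 0, 0], "linear": [4, 27.6, -1], "grip": 0.6},
    {"rot": [0, 0, 0], "linear": [4, 27.6, -1], "grip": 0.6},
    {"rot": [0, 0, 0], "linear": [4, 27.6, -1], "grip": 0.6},
    {"rot": [0, 0, 0], "linear": [4, 27.6, -1], "grip": 0.6},
    {"rot": [0, 0, 0], "linear": [4, 27.6, -1], "grip": 0.6},
    {"rot": [0, 0, 0], "linear": [4, 27.6, -1], "grip": 0.6},
    {"rot": [0, 0, 0], "linear": [4, 27.6, -1], "grip": 0.6},
  ],
)

```text
t: 41.45
tool_pos: [0.4, -0.2491, 0.4267]
eef_rot: [[0.5, -0.866, 0.003], [-0.866, -0.5, -0.002], [0.003, -0.001, -1.0]]
contact_force: [0.3, 0.7, -0.8]
opening: 0.398
```

```bash
python3 -c "
from kin import *
st(); snap('scene','s31.png'); snap('side','d31.png')
Q=[tq(*box2w(-.068,y),11.1,.045) for y in (-.098,-.049,0,.049)]
over('scene','s32.png',Q+[dishpts(.6198,-.0774,-240+0,LP),dishpts(.6198,-.0774,-240,GR)])
crop('s32o.png',200,95,180,170,3.4,'c32.png')
"
```

```text
t 41.45 tip [ 0.4004 -0.2495  0.2607] F [ 0.3  0.7 -0.8] op 35.0 q [-46.4  12.9  83.8   0.   83.1 103.6]
```

View pics/c32.png

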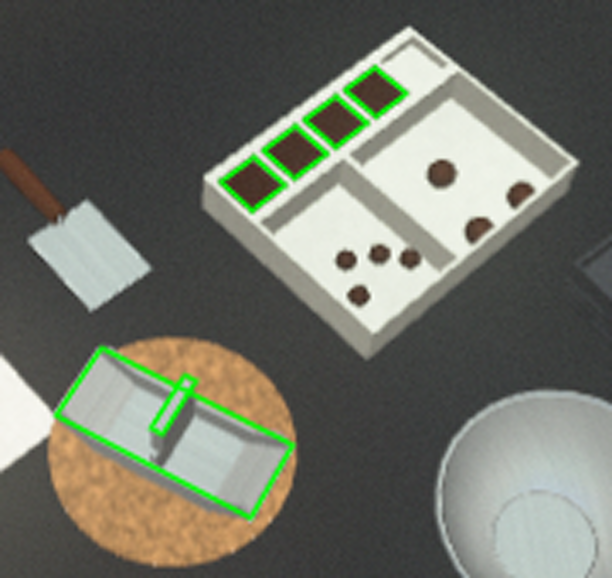

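View pics/s31.png

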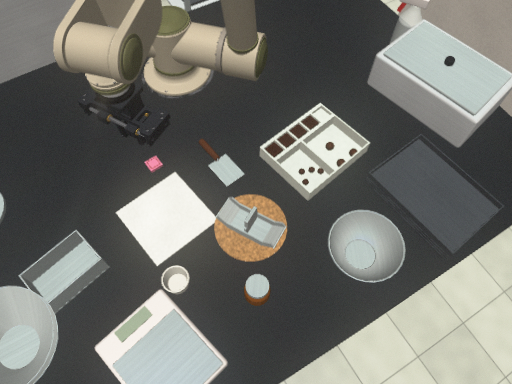

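View pics/d31.png

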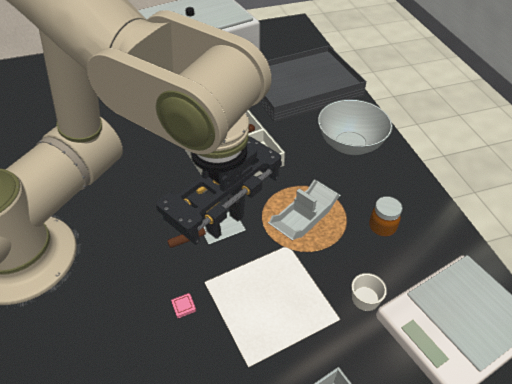

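```bash
python3 -c "
from h import *
print(workorder.hand_in())"
```

```text
the job is handed in; nothing more can be done
None
```

I packed the box and handed the job in at about 41 s on the robot's clock; the hand-in reports no verdict, so what follows rests on my own checks.

- **Tablets:** All four tablets on the sheet are in pockets 1 to 4. I pressed each one until the fingertips stopped at about 45.4 mm, level with the deck, with 23–28 N on the wrist. In the last scene picture they line up with the pocket outlines to about 1 mm.
- **Truffles and hazelnuts:** I tipped the dish over the large well, and the three truffles went in while the four hazelnuts stayed in the dish. With the dish turned round, the four hazelnuts went into the small well. The last picture shows three and four balls in their wells and the dish empty.
- **Dish:** It stands upright on the mat, about 1–2 mm from the mat's middle as measured. It is turned relative to how it stood at the start.
- **Other things:** The ramekin, spatula, jar and pink look-alike are where they were in the last pictures. The arm is parked clear, touching nothing.

No check failed. The measurements only disagreed by about 1 mm on position and up to 2° on tablet angle, and I saw no tablet knocked aside during the run. In the last picture from the side camera the arm hid most of the box, so the final check of the box contents rests on the scene camera.

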